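# Stow the breakfast set in the sealed drawer and cam it tight

## Robot

A 6-joint arm with a two-finger parallel gripper is mounted at the origin on the work surface. World frame = base frame: x ahead of the robot, y to its left, z up, the work surface at z = 0. Lengths are in m, angles in rad, forces in N, time in s.
With the tool pointing down it reaches from about 0.35 to 0.775 m from the base axis. Payload 7.3 kg.
Tool frame: the origin (TCP) lies midway between the tips of the shut fingers; the grasp point (between the pads) lies robot.grasp_offset behind it (robot.grasp_offset is the distance from the TCP to the grasp point, in m); z points along the fingers, x is the direction in which the jaws open and shut, and the axes are right-handed (so a half turn about z gives the same grasp; the last joint's range is limited). The gripper opens to 92 mm and grips with 3 to 60 N. Pads are 19 mm wide; open, the fingers measure 130 mm over their backs; the gripper's body (75 mm by 190 mm) begins 47 mm behind the grasp point.
Start: joints at [1.106, 0.342, 1.524, -0, 1.275, -0.146], TCP at [0.165, 0.499, 0.227] pointing down, gripper open.
Joint ranges: [-2.53, 2.53], [-0.77, 2.02], [0.04, 2.7], [-1, 4.14], [0.28, 2.66], [-3.11, 3.11]. Speed limits (rad/s): [2.57, 2.57, 3.14, 3.14, 3.14, 3.14].

## Interface

Orientations are given as [roll, pitch, yaw] about the fixed x, y, z axes, in that order (R = Rz(yaw) Ry(pitch) Rx(roll)).
In Python, from cell import robot gives the robot as it stands. The module is installed in compiled form; this text tells all that it offers.
- The arm moves only by the tool move_arm, never from a script. Its argument "increments" is a list of rows, each a list of 7 numbers: the finger opening in mm, from 0 to 91.8, then the shift along the tool's x, y, z in mm, then the turn, a rotation vector about the tool's x, y, z in rad. A call has 1 to 12 rows; each row shifts and turns the pose as measured when the row begins, along the tool's axes as they then stand; what a row does not reach is not made up. A row lasts 1/8 s, in which the tool goes at most 62.5 mm and 10.7 degrees, less where a joint would pass 70% of its speed; a pose out of reach is approached as far as the arm can. A call is refused whole if a number of a shift passes 62.5 or a number of a turn 0.188, either way. A call with a gripper value outside its range is refused whole. The fingers move at their own pace and stop on an object; "newtons" is the grip in N (left out, the last holds). Time passes only in rows, so rows that do not move let the fingers close. It gives the time, the measured TCP pose, the force and the opening at its end, in the units of the state.
- robot.observe(): the state, without advancing time (a new reading comes with each control period).
- robot.read_camera(name): name is "side" or "top" or "wrist"; returns a dict with "img" (480x640x3 uint8, red, green, blue), "fx", "fy", "cx", "cy" (pixels), "T" (4x4, takes a point from camera to world coordinates). Camera axes: x right, y down, z forward; pixel columns grow to the right and rows downward; lengths in m; the calibration is good to about 2 mm. The wrist camera is an equidistant fisheye: a pixel r from the principal point sees the ray r / f radians off the axis. A picture is of the moment at which its call begins. There is no depth.
- robot.hand_in(): hands the job in, once; it reports no verdict.
Trained networks look in the newest picture that a camera, given by its name, has taken for a name from the list of things; names that differ only in an ending like _2 or _b are one class to them, and where a whole thing is asked for, a point or a joint stands for the part that bears it (a point fixed in the world has none). Each returns a list of dicts, best first, with "conf" (0 to 1); they miss things now and then, are a little off and sometimes report something else, mostly with a low value. They report only what shows in the picture. A call takes as long as a camera call.
- robot.look_for(thing, camera): "rect" ([left, top, width, height] in pixels, round what is visible of it).
The state is a dict: "time": time; "qpos": joint angles; "qvel": joint speeds; "joint_efforts": joint torques, N m; "tool_pos": TCP position; "tool_rot": TCP orientation; "contact_force": force on the tool from outside, world axes, zero at the start; "torque": the same for the moment, N m; "opening": finger opening in m.
Only numpy, scipy, OpenCV 4.12 (cv2) and the standard library are available. Lean on these libraries where they do the work, as an engineer would, in place of code of your own. Each camera call takes 0.05 s, during which the arm holds its last target.

## Task

Breakfast is over: pull open the drawer of the low white box by its bar handle, and put every salt or pepper grinder and every egg cup that is out into the drawer. Then push the drawer shut against its rubber seal and give the black cam lever on top of the box its quarter turn, as far as it goes, so that the hook draws the drawer front tight. Leave the egg separator, the ramekin on the box and the egg cooker where they are.

Things in the scene. Friction and masses are not known exactly. Their poses are not given: they have to be found in the camera images.
- cabinet: Fixed low white box, 330 mm wide (y), 240 deep (x), 112 tall, with one drawer opening to its -x (towards the robot). Origin: at table height under the middle of the carcass front plane, where the seal sits; x into the box, y to the left, z up. The drawer front panel (18 mm thick, top 110 mm up) covers the whole front. Between drawer floor and carcass top: 82 mm clear.
- drawer (a joint): Drawer slide, m: 0 = front panel tight on the carcass, grows as it is pulled out, stop at 0.19. Friction 2 N. A springy rubber seal stands 8 mm proud: pushed shut and let go, the drawer rests at 0.006 to 0.009; holding it at 0 takes about 10 N. The cam catches it from 0.011 or less and draws it to about 0.001.
- drawer_handle (a point): Middle of the drawer's horizontal bar handle (10 mm thick, 110 mm long along the cabinet's y), 45 mm in front of the panel's face and 88 mm above the table, so 24 mm below the box top; it moves with the drawer. There is 40 mm between bar and panel for a finger.
- drawer_in (a point): Centre of the drawer's inner floor (16 mm above the table), axes as the cabinet's; moves with the drawer. Inside 195 mm (x) by 296 mm (y); side and rear walls rise 55 mm above the floor, the front panel 94 mm. Pulled out by d, the floor from x = -0.0975 to d - 0.0975 lies free in front of the carcass.
- cam (a joint): Quarter-turn cam catch on the box top, rad: 0 = open (lever to the front right), grows counter-clockwise from above, stop at 1.6 = locked (lever to the rear right). Stays where left. Open, its steel hook (up to 68 mm from the pivot) is clear of the keeper pin on the drawer front; turned, it hooks the pin and draws the drawer in, fully from about 1.2 on. Takes up to 8 N on the lever.
- cam_axis (a point): Point on the cam's vertical pivot axis, 138 mm above the table, 33 mm behind the carcass front plane and 50 mm to the right of the box's middle.
- cam_lever (a point): Middle of the lever's black grip, at the same height, 60 mm from the pivot axis; it moves with the lever. The grip is an upright paddle 42 mm long along the lever and 12 mm thick; its foot is 6 mm and its top 42 mm above the box top.
- susan: Lazy Susan: a round wooden platter, radius 85 mm, top 20 mm above the table, that turns, a little stiffly, about its centre. Origin: on the table under its centre. The grinders stand on it at the start.
- salt_grinder: Square clear acrylic grinder with white filling, 44 x 44 mm, body 58 mm high, then a round steel cap 38 mm across up to 78 mm; 160 g. May be absent. Origin: centre of its underside; x and y square to its sides.
- pepper_grinder: Square clear acrylic grinder with dark filling, 44 x 44 mm, body 58 mm high, then a square steel cap 36 mm across up to 78 mm; 160 g. May be absent. Origin: centre of its underside; x and y square to its sides.
- egg_cup_a: White ceramic egg cup, 62 mm tall: a round cup 44 mm across (from 10 mm up to the rim) on a square foot 46 x 46 x 10 mm; 110 g. May be absent. Origin: centre of its underside; z up when standing, x and y square to the foot.
- egg_cup_b: White ceramic egg cup, 62 mm tall: a round cup 44 mm across (from 10 mm up to the rim) on a square foot 46 x 46 x 10 mm; 110 g. May be absent. Origin: centre of its underside; z up when standing, x and y square to the foot.
- egg_cup_c: White ceramic egg cup, 62 mm tall: a round cup 44 mm across (from 10 mm up to the rim) on a square foot 46 x 46 x 10 mm; 110 g. May be absent. Origin: centre of its underside; z up when standing, x and y square to the foot.
- egg_separator: Bright green plastic egg separator, a dish 72 mm across with a flat handle, 145 mm long in all, 22 mm high. Bystander, loose, not to be moved. Origin: under the dish's centre; handle along +x.
- ramekin: White ceramic ramekin, 76 mm across, 42 mm high, standing on the rear of the box top. Bystander, loose, not to be moved. Origin: centre of its underside.
- egg_cooker: Egg cooker with a clear dome, 160 mm across, 158 mm high; fixed bystander behind the lazy Susan. Origin: centre of its underside.

How it is judged:
On the way, in this order (a step that is already met when the one before it is completed fails the run):
1. the drawer is pulled open, at least 100 mm (value of joint drawer above 0.1 m), for 0.2 s.
2. all grinders and egg cups that are present lie or stand in the drawer (x of salt_grinder in the frame of drawer_in between -0.1 and 0.1 m and y of salt_grinder in the frame of drawer_in between -0.15 and 0.15 m and z of salt_grinder in the frame of drawer_in between -0.02 and 0.045 m and x of pepper_grinder in the frame of drawer_in between -0.1 and 0.1 m and y of pepper_grinder in the frame of drawer_in between -0.15 and 0.15 m and z of pepper_grinder in the frame of drawer_in between -0.02 and 0.045 m and x of egg_cup_a in the frame of drawer_in between -0.1 and 0.1 m and y of egg_cup_a in the frame of drawer_in between -0.15 and 0.15 m and z of egg_cup_a in the frame of drawer_in between -0.02 and 0.045 m and x of egg_cup_b in the frame of drawer_in between -0.1 and 0.1 m and y of egg_cup_b in the frame of drawer_in between -0.15 and 0.15 m and z of egg_cup_b in the frame of drawer_in between -0.02 and 0.045 m and x of egg_cup_c in the frame of drawer_in between -0.1 and 0.1 m and y of egg_cup_c in the frame of drawer_in between -0.15 and 0.15 m and z of egg_cup_c in the frame of drawer_in between -0.02 and 0.045 m), for 0.2 s.
3. the drawer is pushed shut against the seal, everything in it (all of step 2 and value of joint drawer below 0.0125 m), for 0.2 s.
4. the cam lever is turned its quarter turn and the drawer drawn tight (value of joint cam above 1.35 rad and value of joint drawer below 0.004 m), for 0.2 s.
At the end, for the whole second after the job is handed in: Every grinder and egg cup present is at rest inside the drawer (its origin within the drawer's inside and less than 45 mm above its floor), the drawer is within 4 mm of tight, and the cam lever is turned beyond 1.35 rad (of 1.6) (all of step 2 and all of step 4 and linear speed of each of salt_grinder, pepper_grinder, egg_cup_a, egg_cup_b, egg_cup_c below 0.03 m/s); the robot touches nothing.
It fails at once if the egg separator is moved more than 40 mm (distance of egg_separator from where it was at the start of the episode above 0.04 m).
It fails at once if the ramekin is moved more than 40 mm (distance of ramekin from where it was at the start of the episode above 0.04 m).
Of salt_grinder, pepper_grinder, egg_cup_a, egg_cup_b, egg_cup_c only 3 to 5 are there at a start; the rules pass over those that are not, and their reading is None.
At some moment in a run one of egg_cup_a, egg_cup_b, egg_cup_c may be knocked a few centimetres aside while the robot is not near it.
Once in a run the grip may slacken for a moment while it holds something.
It also fails if it takes over 210 s, if anything falls off the work surface, if the arm or the gripper's body presses on something with over 40 N, if the wrist force passes 120 N, or if a joint passes its speed limit or range.

## Working session

There is one attempt and no reset: what is moved stays moved. The work goes in short steps, Python scripts to look and compute and a tool call to move; the robot and the scene stay as the last step left them, time stands still between calls to the robot, and variables do not carry over. Pictures are saved under pics/ and viewed, and the job is handed in when it is done.

Besides the shell and the picture viewer there is one more tool, called after "Request:" by a JSON object that holds its "api" and its "payload". move_arm: Moves the arm, as the interface text tells. Its arguments: {"type":"object","properties":{"increments":{"type":"array"},"newtons":{"type":"number"}},"required":["increments"]}

```bash
mkdir -p pics
cat > h.py <<'E'
import numpy as np, cv2
from scipy.spatial.transform import Rotation as R
from cell import robot
def save(cam,fn,c=None):
    d=robot.read_camera(cam) if c is None else c
    cv2.imwrite('pics/'+fn,d['img'][:,:,::-1]); return d
def ray(c,u,v,cam):
    x=(u-c['cx'])/c['fx'];y=(v-c['cy'])/c['fy']
    if cam=='wrist':
        r=np.hypot(x,y); s=np.sin(r)/r if r>1e-9 else 1
        d=np.array([x*s,y*s,np.cos(r)])
    else: d=np.array([x,y,1.])
    T=np.array(c['T']); return T[:3,3],T[:3,:3]@d
def onz(c,u,v,z,cam):
    o,d=ray(c,u,v,cam); return o+d*(z-o[2])/d[2]
def proj(c,p,cam):
    T=np.array(c['T']); q=T[:3,:3].T@(np.array(p)-T[:3,3])
    if cam=='wrist':
        th=np.arctan2(np.hypot(q[0],q[1]),q[2]); k=th/max(1e-9,np.hypot(q[0],q[1]))
        return c['cx']+c['fx']*q[0]*k, c['cy']+c['fy']*q[1]*k
    return c['cx']+c['fx']*q[0]/q[2], c['cy']+c['fy']*q[1]/q[2]
E
python3 - <<'E'
from h import *
np.set_printoptions(precision=3,suppress=True)
s=robot.observe();print(s, robot.grasp_offset)
for cam in ['top','side','wrist']:
    c=save(cam,cam+'0.png'); print(cam,c['fx'],c['cx'],c['cy'],np.array(c['T']))
    for n in ['drawer_handle','cam_lever','cabinet','susan','salt_grinder','pepper_grinder','egg_cup_a','egg_separator','ramekin','egg_cooker']:
        print(n,[(np.round(q['rect']).tolist(),round(q['conf'],2)) for q in robot.look_for(n,cam)])
E
```

```text
{'time': 0.0, 'qpos': array([ 1.106,  0.343,  1.525, -0.   ,  1.275, -0.146]), 'qvel': array([-0.   ,  0.001,  0.001,  0.   ,  0.   ,  0.001]), 'joint_efforts': array([ -0.001, -43.124, -24.422,   0.072,   0.056,  -0.   ]), 'tool_pos': array([0.164, 0.498, 0.226]), 'tool_rot': array([-3.141,  0.002,  1.252]), 'contact_force': array([-0.639,  0.036,  0.029]), 'torque': array([ 0.038, -0.022, -0.008]), 'opening': 0.09181138959235814} 0.0188
top 578.9008782035994 321.07533501631224 241.7520476305456 [[ 0.017 -0.98   0.199  0.323]
 [-1.    -0.019 -0.007 -0.108]
 [ 0.011 -0.198 -0.98   1.347]
 [ 0.     0.     0.     1.   ]]
drawer_handle [([152.0, 215.0, 146.0, 37.0], 0.76)]
cam_lever [([224.0, 180.0, 47.0, 43.0], 0.66)]
cabinet [([148.0, 103.0, 158.0, 150.0], 0.66)]
susan [([362.0, 217.0, 71.0, 71.0], 0.85)]
salt_grinder [([402.0, 231.0, 30.0, 28.0], 0.57), ([225.0, 181.0, 45.0, 43.0], 0.37)]
pepper_grinder [([372.0, 243.0, 24.0, 21.0], 0.93)]
egg_cup_a [([329.0, 314.0, 22.0, 18.0], 0.78)]
egg_separator [([466.0, 198.0, 31.0, 63.0], 0.67)]
ramekin [([194.0, 132.0, 37.0, 37.0], 0.69)]
egg
[... 374 characters left out ...]
 [([71.0, 223.0, 229.0, 198.0], 0.7)]
susan [([311.0, 208.0, 63.0, 45.0], 0.92)]
salt_grinder []
pepper_grinder [([334.0, 207.0, 21.0, 35.0], 0.77)]
egg_cup_a [([387.0, 256.0, 21.0, 35.0], 0.71), ([326.0, 176.0, 43.0, 19.0], 0.41)]
egg_separator [([326.0, 174.0, 42.0, 22.0], 0.93)]
ramekin [([149.0, 267.0, 41.0, 40.0], 0.77)]
egg_cooker []
wrist 371.64829954431775 322.07267614001773 234.19406447997667 [[ 0.313  0.904  0.292  0.085]
 [ 0.95  -0.299 -0.096  0.524]
 [ 0.001  0.307 -0.952  0.386]
 [ 0.     0.     0.     1.   ]]
drawer_handle []
cam_lever []
cabinet []
susan []
salt_grinder []
pepper_grinder []
egg_cup_a []
egg_separator [([8.0, 466.0, 20.0, 14.0], 0.74)]
ramekin []
egg_cooker []
```

View pics/top0.png

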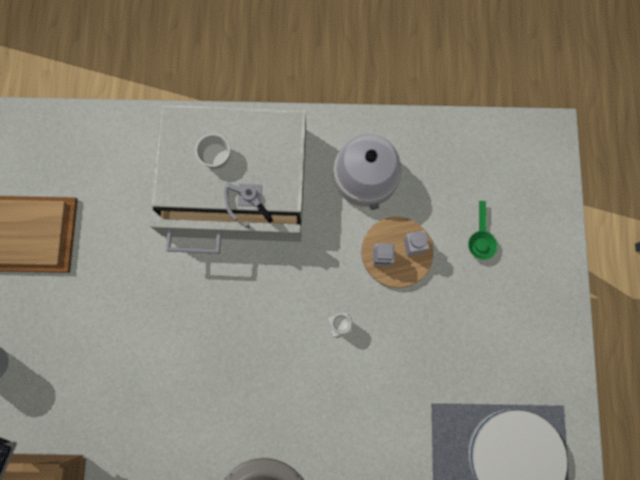

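View pics/side0.png

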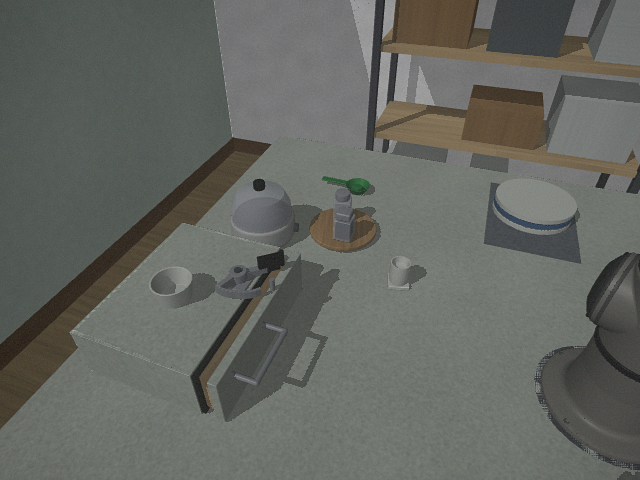

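Run:
```python
import cv2
a=cv2.imread('pics/top0.png'); b=cv2.imread('pics/side0.png')
cv2.imwrite('pics/t0a.png',cv2.resize(a[190:340,300:500],None,fx=4,fy=4,interpolation=2))
cv2.imwrite('pics/t0b.png',cv2.resize(a[95:270,130:320],None,fx=4,fy=3.4,interpolation=2))
cv2.imwrite('pics/s0a.png',cv2.resize(b[160:310,290:490],None,fx=4,fy=4,interpolation=2))
```

```text
(no output)
```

View pics/t0a.png

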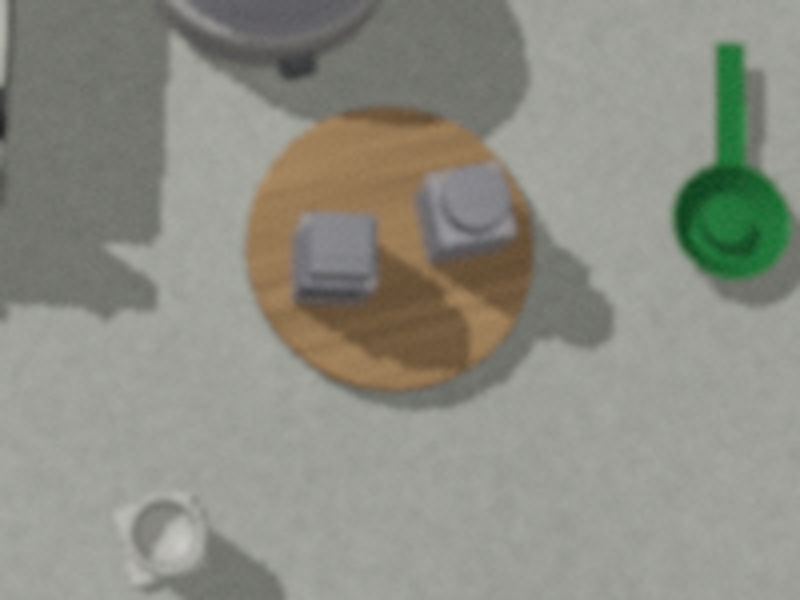

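View pics/t0b.png

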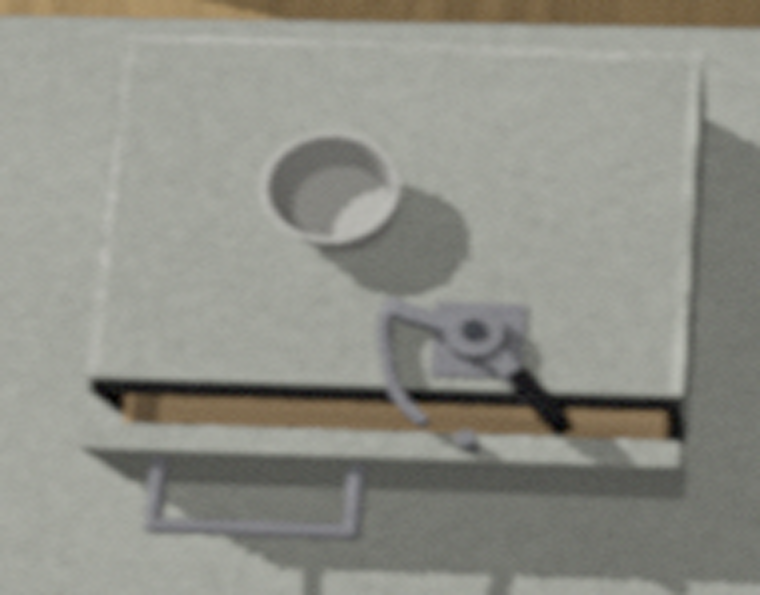

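View pics/s0a.png

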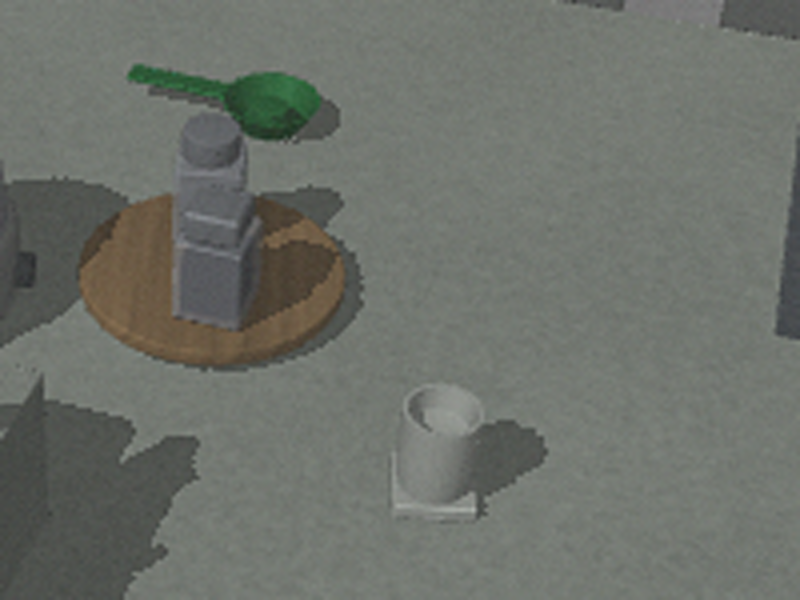

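Run:
```python
from h import *
np.set_printoptions(precision=4,suppress=True)
t=robot.read_camera('top')
f=lambda n,u,v,z:print(n,onz(t,u,v,z,'top'))
A=lambda x,y:(300+x/4,190+y/4)
B=lambda x,y:(130+x/4,95+y/3.4)
for n,p,z in [('FL',B(95,380),.112),('FR',B(685,397),.112),('RR',B(702,50),.112),('RL',B(130,38),.112),
 ('panel L',B(85,450),.11),('panel R',B(682,467),.11),('hL',B(152,527),.093),('hR',B(352,531),.093),('pivot',B(473,330),.145),('lever tip',B(565,430),.154),('lever in',B(515,375),.154),('hooktip',B(415,420),.138),('pin',B(465,440),.12),('ramekin',B(333,188),.154),
 ('susan',A(390,248),.02),('pepcap',A(343,246),.098),('saltcap',A(477,200),.098),('salt body top l',A(428,183),.078),('r',A(500,168),.078),('cupTop',A(170,533),.062),('foot bl',A(138,587),.0),('sep',A(730,220),.02)]: f(n,*p,z)
for z,p in [(.098,A(311,213)),(.098,A(376,215)),(.098,A(373,275)),(.098,A(309,274)),(.01,A(115,512)),(.01,A(190,490)),(.01,A(137,585))]: f('c',*p,z)
```

```text
FL [0.6443 0.252  0.112 ]
FR [ 0.6393 -0.0722  0.112 ]
RR [ 0.8796 -0.0762  0.112 ]
RL [0.8811 0.2497 0.112 ]
panel L [0.5983 0.2546 0.11  ]
panel R [ 0.5933 -0.0716  0.11  ]
hL [0.5518 0.2191 0.093 ]
hR [0.5512 0.1093 0.093 ]
pivot [0.6723 0.042  0.145 ]
lever tip [ 0.6061 -0.0104  0.154 ]
lever in [0.6409 0.0173 0.154 ]
hooktip [0.6148 0.0715 0.138 ]
pin [0.6066 0.0464 0.12  ]
ramekin [0.7622 0.1206 0.154 ]
susan [ 0.5705 -0.2964  0.02  ]
pepcap [ 0.5565 -0.2595  0.098 ]
saltcap [ 0.5837 -0.3336  0.098 ]
salt body top l [ 0.5971 -0.3099  0.078 ]
r [ 0.6065 -0.3505  0.078 ]
cupTop [ 0.4007 -0.1676  0.062 ]
foot bl [ 0.3733 -0.1523  0.    ]
sep [ 0.5909 -0.496   0.02  ]
c [ 0.5747 -0.2419  0.098 ]
c [ 0.5742 -0.2778  0.098 ]
c [ 0.5407 -0.2758  0.098 ]
c [ 0.5406 -0.2407  0.098 ]
c [ 0.4152 -0.1383  0.01  ]
c [ 0.4286 -0.1813  0.01  ]
c [ 0.3741 -0.1514  0.01  ]
```

```bash
cat > plan.py <<'E'
from h import *
import json
def plan(wps, s=None, vmax=55, wmax=0.17):
    """wps: list of (x,y,z,yaw,opening_mm). prints rows from current pose"""
    s=s or robot.observe(); p=np.array(s['tool_pos'])*1000; r=R.from_euler('xyz',s['tool_rot'])
    rows=[]
    for x,y,z,yaw,op in wps:
        tp=np.array([x,y,z])*1000; tr=R.from_euler('xyz',[np.pi,0,yaw])
        d=np.linalg.norm(tp-p); w=(r.inv()*tr).magnitude()
        n=max(1,int(np.ceil(max(d/vmax,w/wmax))))
        for k in range(n):
            dp=(tp-p)/(n-k); rv=(r.inv()*tr).as_rotvec()/(n-k)
            row=[op]+[int(round(v)) for v in r.inv().apply(dp)]+[round(v,2) for v in rv]
            rows.append(row); p=p+r.apply(np.array(row[1:4])); r=r*R.from_rotvec(row[4:])
    print(len(rows),'rows'); print(json.dumps(rows).replace('0.0,','0,').replace('0.0]','0]')); print('end',p.round(),r.as_euler('xyz').round(3))
def st():
    s=robot.observe(); print(round(s['time'],2),'pos',np.round(s['tool_pos'],4),'rot',np.round(s['tool_rot'],3),'F',np.round(s['contact_force'],1),'op',round(s['opening'],4),'q',np.round(s['qpos'],2))
E
python3 -c "
from plan import *
plan([(.553,.164,.2,-.015,34)])"
```

```text
10 rows
[[34, -20, 47, 3, -0, -0, 0.13], [34, -13, 50, 3, -0, -0, 0.13], [34, -7, 51, 3, -0, -0, 0.13], [34, 0, 51, 3, -0, -0, 0.13], [34, 7, 51, 2, -0, -0, 0.12], [34, 13, 50, 3, -0, -0, 0.13], [34, 19, 48, 2, -0, -0, 0.12], [34, 24, 45, 3, -0, -0, 0.13], [34, 30, 41, 2, -0, -0, 0.12], [34, 34, 38, 3, -0, -0, 0.13]]
end [553. 164. 200.] [-3.141 -0.    -0.018]
```

Request:
{"api": "move_arm", "payload": {"increments": [[34,-20,47,3,0,0,0.13],[34,-13,50,3,0,0,0.13],[34,-7,51,3,0,0,0.13],[34,0,51,3,0,0,0.13],[34,7,51,2,0,0,0.12],[34,13,50,3,0,0,0.13],[34,19,48,2,0,0,0.12],[34,24,45,3,0,0,0.13],[34,30,41,2,0,0,0.12],[34,34,38,3,0,0,0.13]], "newtons": 30}}

```text
time: 2.95
tool_pos: [0.5576, 0.15, 0.1998]
tool_rot: [-3.137, -0.003, -0.052]
contact_force: [0.3, 1.2, -0.4]
opening: 0.034
```

```bash
python3 -c "
from plan import *
st(); c=save('wrist','w1.png'); print(robot.look_for('drawer_handle','wrist'))
for p in [(.551,.109,.093),(.551,.219,.093)]: print(proj(c,p,'wrist'))
plan([(.551,.164,.067,-.015,34)])"
```

```text
2.95 pos [0.5576 0.15   0.1998] rot [-3.137e+00 -3.000e-03 -5.200e-02] F [ 0.3  1.2 -0.4] op 0.034 q [0.13 0.46 1.42 0.   1.26 0.18]
[{'rect': [305.7, 75.8, 123.3, 320.1], 'conf': 0.69}]
(np.float64(316.39334429572165), np.float64(281.34983179250594))
(np.float64(307.65969637348553), np.float64(139.2007692701328))
3 rows
[[34, -3, -5, 44, -0, -0, -0.01], [34, -3, -5, 44, -0, -0, -0.02], [34, -4, -6, 44, -0, -0, -0.01]]
end [551. 164.  67.] [-3.139 -0.004 -0.015]
```

View pics/w1.png

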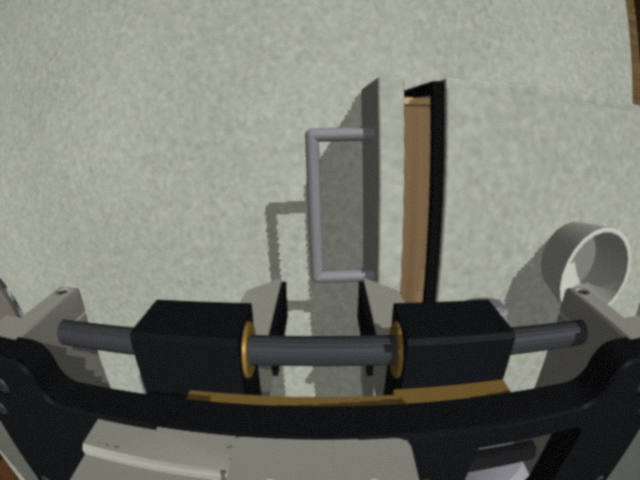

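Request:
{"api": "move_arm", "payload": {"increments": [[34,-1,-5,44,0,0,-0.01],[34,-1,-5,44,0,0,-0.02],[34,-2,-6,44,0,0,-0.01],[34,0,0,0,0,0,0]]}}

```text
time: 3.55
tool_pos: [0.5567, 0.1648, 0.0647]
tool_rot: [-3.138, -0.006, -0.013]
contact_force: [-0.4, -1.0, 0.2]
opening: 0.034
```

```bash
python3 -c "
from plan import *
st(); c=save('wrist','w2.png');c=save('side','s2.png')"
```

```text
3.55 pos [0.5567 0.1648 0.0647] rot [-3.138 -0.006 -0.013] F [-0.4 -1.   0.2] op 0.034 q [0.15 0.61 1.57 0.   0.95 0.17]
```

View pics/s2.png

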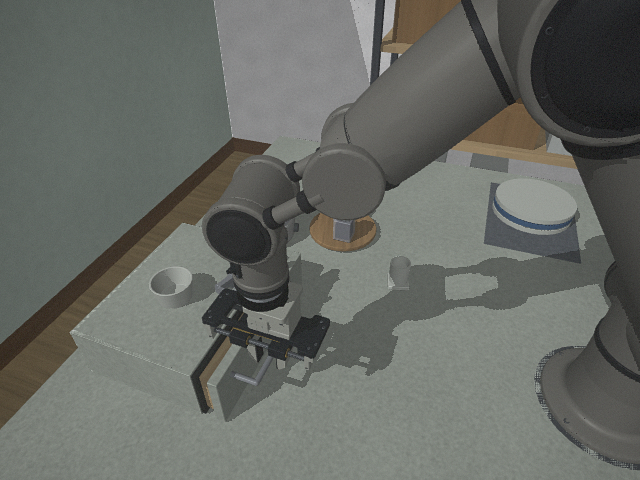

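View pics/w2.png

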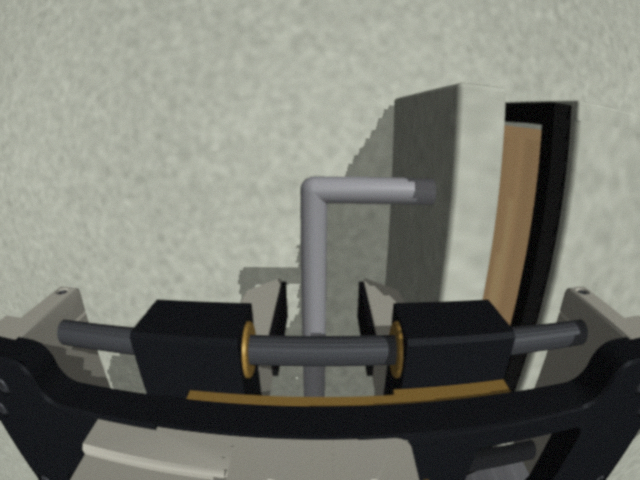

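Request:
{"api": "move_arm", "payload": {"increments": [[0,-3,0,0,0,0,0],[0,0,0,0,0,0,0],[0,0,0,0,0,0,0],[0,-25,0,0,0,0,0],[0,-25,0,0,0,0,0],[0,-25,0,0,0,0,0],[0,-25,0,0,0,0,0],[0,-25,0,0,0,0,0],[0,-15,0,0,0,0,0]]}}

```text
time: 4.78
tool_pos: [0.4249, 0.1679, 0.073]
tool_rot: [-3.131, -0.043, -0.016]
contact_force: [2.6, 0.1, -3.3]
opening: 0.0089
```

```bash
python3 -c "
from plan import *
st(); c=save('top','t3.png')"
```

```text
4.78 pos [0.4249 0.1679 0.073 ] rot [-3.131 -0.043 -0.016] F [ 2.6  0.1 -3.3] op 0.0089 q [0.21 0.4  1.94 0.   0.75 0.22]
```

View pics/t3.png

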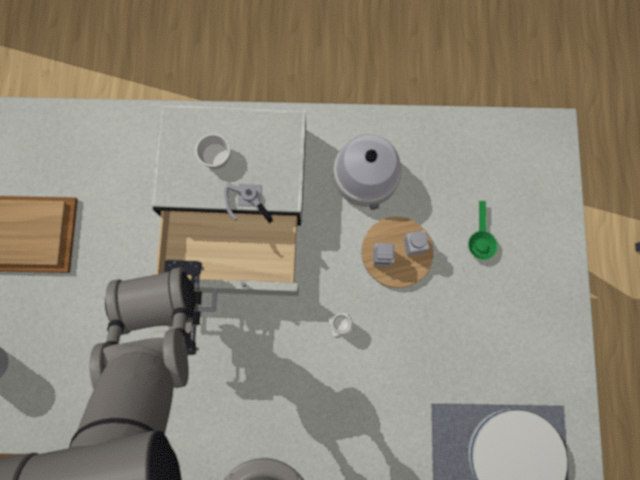

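Request:
{"api": "move_arm", "payload": {"increments": [[0,-15,0,3,0,-0.02,0],[0,-13,0,3,0,-0.02,0],[0,0,0,0,0,0,0],[34,0,0,0,0,0,0],[34,0,0,0,0,0,0],[34,0,0,0,0,0,0]]}}

```text
time: 5.58
tool_pos: [0.4059, 0.1684, 0.0729]
tool_rot: [-3.13, -0.023, -0.015]
contact_force: [0.5, 0.4, 0.2]
opening: 0.0325
```

```bash
python3 -c "
from plan import *
st(); plan([(.397,.166,.2,-.015,34)])"
```

```text
5.58 pos [0.4059 0.1684 0.0729] rot [-3.13  -0.023 -0.015] F [0.5 0.4 0.2] op 0.0325 q [0.21 0.38 1.97 0.01 0.76 0.22]
3 rows
[[34, -2, 0, -42, -0, -0.01, 0], [34, -2, 1, -43, -0.01, -0.01, 0], [34, -3, 0, -42, -0, -0, 0]]
end [397. 166. 200.] [-3.14e+00 -3.00e-03 -1.40e-02]
```

```bash
python3 -c "
from plan import *
plan([(.403,.166,.2,-.015,70),(.405,-.1676,.16,-1.27,70)])"
```

```text
11 rows
[[70, 0, 0, -42, -0, -0.01, 0], [70, 0, 0, -43, -0.01, -0.01, 0], [70, -1, 1, -42, -0, -0, 0], [70, 1, 42, 5, -0, -0, 0.16], [70, 7, 41, 5, -0, -0, 0.16], [70, 14, 39, 5, -0, -0, 0.16], [70, 20, 37, 5, -0, -0, 0.16], [70, 26, 33, 5, -0, -0, 0.15], [70, 30, 29, 5, -0, 0, 0.16], [70, 34, 23, 5, -0, 0, 0.15], [70, 38, 18, 4, -0, 0, 0.16]]
end [ 405. -167.  160.] [-3.138e+00  1.000e-03 -1.274e+00]
```

Request:
{"api": "move_arm", "payload": {"increments": [[34,0,0,-42,0,-0.01,0],[34,0,0,-43,-0.01,-0.01,0],[34,-1,1,-42,0,0,0],[70,1,42,5,0,0,0.16],[70,7,41,5,0,0,0.16],[70,14,39,5,0,0,0.16],[70,20,37,5,0,0,0.16],[70,26,33,5,0,0,0.15],[70,30,29,5,0,0,0.16],[70,34,23,5,0,0,0.15],[70,38,18,4,0,0,0.16],[70,0,0,0,0,0,0]]}}

```text
time: 7.08
tool_pos: [0.4026, -0.178, 0.1638]
tool_rot: [-3.135, -0.002, -1.313]
contact_force: [-0.3, 0.7, 0.1]
opening: 0.0699
```

```bash
cat > see.py <<'E'
from plan import *
import sys
# see.py tag [crop]
tag=sys.argv[1]
np.set_printoptions(precision=4,suppress=True)
st()
for cam in ['top','side','wrist']:
    c=save(cam,f'{cam}_{tag}.png')
    for n,zt in [('egg_cup_a',.062),('pepper_grinder',.098),('salt_grinder',.098)]:
        for q in robot.look_for(n,cam):
            l,t,w,h=q['rect']
            print(cam,n,np.round(q['rect']).tolist(),round(q['conf'],2),'mid at z=',zt/2,onz(c,l+w/2,t+h/2,zt/2,cam)[:2])
E
python3 see.py 4
```

```text
7.08 pos [ 0.4026 -0.178   0.1638] rot [-3.135 -0.002 -1.313] F [-0.3  0.7  0.1] op 0.0699 q [-0.59  0.25  1.84  0.    1.04  0.72]
top pepper_grinder [371.0, 243.0, 22.0, 24.0] 0.84 mid at z= 0.049 [ 0.558  -0.2566]
top salt_grinder [401.0, 227.0, 30.0, 30.0] 0.95 mid at z= 0.049 [ 0.5895 -0.3352]
side egg_cup_a [387.0, 253.0, 22.0, 38.0] 0.9 mid at z= 0.031 [ 0.4025 -0.1643]
side pepper_grinder [334.0, 209.0, 19.0, 33.0] 0.86 mid at z= 0.049 [ 0.56   -0.2619]
side pepper_grinder [70.0, 224.0, 302.0, 231.0] 0.71 mid at z= 0.049 [0.6687 0.1415]
side pepper_grinder [200.0, 269.0, 175.0, 187.0] 0.25 mid at z= 0.049 [0.5347 0.1466]
side salt_grinder [331.0, 187.0, 23.0, 31.0] 0.6 mid at z= 0.049 [ 0.593  -0.3577]
side salt_grinder [68.0, 222.0, 305.0, 232.0] 0.52 mid at z= 0.049 [0.6708 0.1397]
side salt_grinder [217.0, 253.0, 65.0, 45.0] 0.51 mid at z= 0.049 [ 0.697  -0.0286]
wrist egg_cup_a [276.0, 191.0, 56.0, 70.0] 0.59 mid at z= 0.031 [ 0.3963 -0.1621]
wrist pepper_grinder [440.0, 29.0, 95.0, 77.0] 0.8 mid at z= 0.049 [ 0.5624 -0.2643]
wrist pepper_grinder [1.0, 0.0, 234.0, 150.0] 0.34 mid at z= 0.049 [0.4852 0.016 ]
wrist salt_grinder [524.0, 40.0, 90.0, 64.0] 0.89 mid at z= 0.049 [ 0.5918 -0.3404]
```

View pics/wrist_4.png

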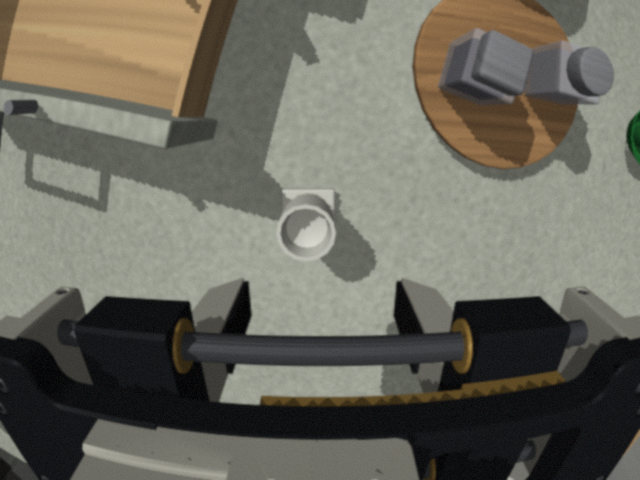

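View pics/top_4.png

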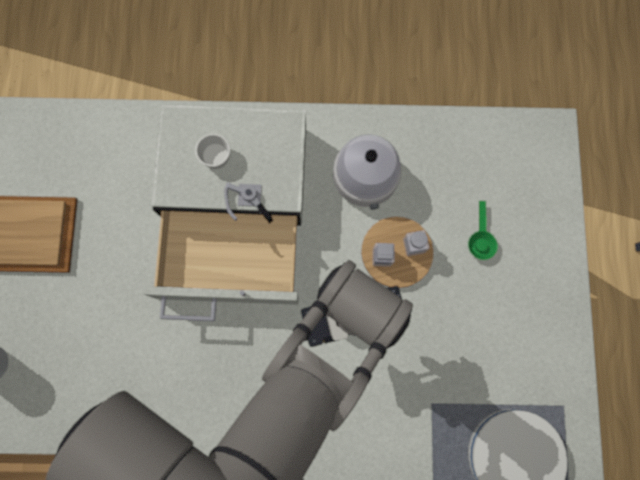

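```bash
python3 -c "
from plan import *
c=robot.read_camera('wrist'); print(onz(c,307,232,.062,'wrist'))
for p in [(283,190),(335,190)]: print(onz(c,*p,.01,'wrist'))
c=robot.read_camera('top')
for p in [(147,296),(298,301)]: print(onz(c,*p,.11,'top'))
plan([(.402,-.167,.15,-1.28,70),(.402,-.167,.028,-1.28,70)])
"
```

```text
[ 0.40120326 -0.16482726  0.062     ]
[ 0.41644558 -0.13744889  0.01      ]
[ 0.42795031 -0.18069376  0.01      ]
[0.44809004 0.2524165  0.11      ]
[ 0.4432067  -0.06983696  0.11      ]
4 rows
[[70, -8, -1, 14, -0.01, -0, -0.03], [70, 0, 0, 41, 0, -0, 0], [70, 0, 0, 41, 0, -0, 0], [70, -1, -1, 40, 0, -0, 0]]
end [ 402. -167.   28.] [ 3.139e+00 -1.000e-03 -1.278e+00]
```

Request:
{"api": "move_arm", "payload": {"increments": [[70,-12,-1,20,-0.01,0,0],[70,0,0,41,0,0,0],[70,0,0,41,0,0,0],[70,0,0,34,0,0,0],[30,0,0,0,0,0,0],[30,0,0,0,0,0,0],[30,0,0,0,0,0,0],[30,0,0,0,0,0,0]], "newtons": 25}}

```text
time: 8.78
tool_pos: [0.404, -0.1658, 0.0289]
tool_rot: [-3.138, -0.009, -1.308]
contact_force: [-0.2, 0.9, -1.2]
opening: 0.0434
```

```bash
python3 see.py 5; python3 -c "
from plan import *
plan([(.41,-.167,.21,-1.28,30),(.525,.01,.21,-1.57,30)])
"
```

```text
8.78 pos [ 0.404  -0.1658  0.0289] rot [-3.138 -0.009 -1.308] F [-0.2  0.9 -1.2] op 0.0434 q [-0.56  0.47  2.01 -0.01  0.66  0.75]
top pepper_grinder [373.0, 241.0, 22.0, 25.0] 0.79 mid at z= 0.049 [ 0.5619 -0.2616]
top salt_grinder [403.0, 229.0, 27.0, 28.0] 0.57 mid at z= 0.049 [ 0.5877 -0.3365]
side egg_cup_a [389.0, 280.0, 16.0, 9.0] 0.74 mid at z= 0.031 [ 0.3966 -0.1254]
side pepper_grinder [330.0, 205.0, 27.0, 38.0] 0.63 mid at z= 0.049 [ 0.5626 -0.2684]
side salt_grinder [330.0, 190.0, 21.0, 31.0] 0.58 mid at z= 0.049 [ 0.5942 -0.3406]
side salt_grinder [324.0, 177.0, 47.0, 18.0] 0.58 mid at z= 0.049 [ 0.6038 -0.4353]
wrist egg_cup_a [270.0, 242.0, 103.0, 142.0] 0.68 mid at z= 0.031 [ 0.3966 -0.1674]
wrist pepper_grinder [536.0, 1.0, 104.0, 112.0] 0.87 mid at z= 0.049 [ 0.5499 -0.2475]
wrist salt_grinder [0.0, 3.0, 172.0, 206.0] 0.24 mid at z= 0.049 [ 0.4695 -0.0454]
8 rows
[[30, 1, -2, -46, -0, -0, -0.01], [30, 1, -1, -45, -0, -0, -0.01], [30, 1, -2, -46, -0, -0, -0], [30, 2, -1, -45, -0, -0.01, -0.01], [30, -34, -40, 0, -0, 0, 0.07], [30, -37, -38, 0, -0, 0, 0.07], [30, -40, -35, 0, -0, 0, 0.08], [30, -42, -32, 1, -0, 0, 0.07]]
end [525.  10. 210.] [-3.141e+00  3.000e-03 -1.568e+00]
```

View pics/wrist_5.png

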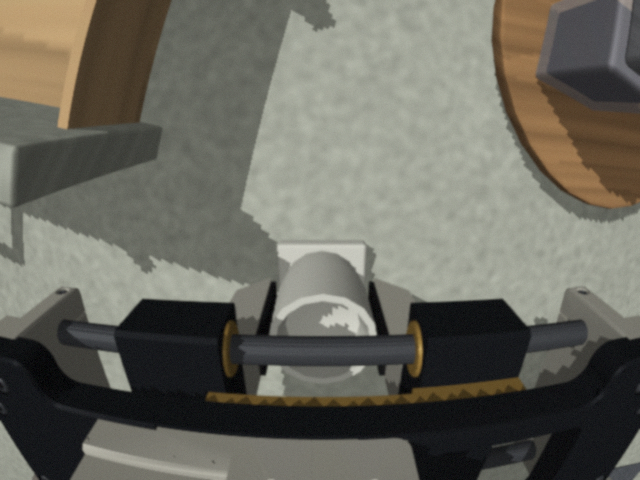

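Request:
{"api": "move_arm", "payload": {"increments": [[30,1,-2,-30,0,0,0],[30,1,-1,-45,0,0,0],[30,1,-2,-46,0,0,0],[30,2,-1,-45,0,0,0],[30,-34,-40,0,0,0,0.07],[30,-37,-38,0,0,0,0.07],[30,-40,-35,0,0,0,0.06],[30,-42,-32,1,0,0,0.06],[30,0,0,0,0,0,0]]}}

```text
time: 10.5
tool_pos: [0.5333, 0.0109, 0.1977]
tool_rot: [-3.137, -0.005, -1.581]
contact_force: [-0.8, -1.0, -1.7]
opening: 0.0438
```

```bash
python3 see.py 6; python3 -c "
from plan import *
plan([(.525,.01,.12,-1.57,30),(.525,.01,.049,-1.57,30)])
"
```

```text
10.5 pos [0.5333 0.0109 0.1977] rot [-3.137 -0.005 -1.581] F [-0.8 -1.  -1.7] op 0.0438 q [-0.12  0.38  1.55 -0.01  1.21  1.46]
top pepper_grinder [372.0, 241.0, 25.0, 26.0] 0.88 mid at z= 0.049 [ 0.5608 -0.2625]
top salt_grinder [402.0, 227.0, 30.0, 30.0] 0.76 mid at z= 0.049 [ 0.5895 -0.3368]
side pepper_grinder [333.0, 208.0, 23.0, 34.0] 0.92 mid at z= 0.049 [ 0.5573 -0.2633]
side pepper_grinder [199.0, 265.0, 172.0, 188.0] 0.44 mid at z= 0.049 [0.5412 0.1412]
side salt_grinder [343.0, 201.0, 11.0, 8.0] 0.49 mid at z= 0.049 [ 0.5741 -0.3489]
side salt_grinder [214.0, 252.0, 70.0, 48.0] 0.46 mid at z= 0.049 [ 0.6974 -0.027 ]
wrist egg_cup_a [270.0, 240.0, 103.0, 142.0] 0.73 mid at z= 0.031 [0.4297 0.0074]
wrist pepper_grinder [552.0, 168.0, 77.0, 54.0] 0.95 mid at z= 0.049 [ 0.5545 -0.272 ]
wrist salt_grinder [602.0, 145.0, 37.0, 53.0] 0.8 mid at z= 0.049 [ 0.5813 -0.3154]
4 rows
[[30, -1, 4, 39, -0, -0, -0.01], [30, -2, 4, 39, -0, -0.01, -0.01], [30, 0, 0, 36, -0, 0, 0], [30, 0, 0, 35, -0, 0, 0]]
end [525.  10.  49.] [-3.137  0.004 -1.565]
```

View pics/wrist_6.png

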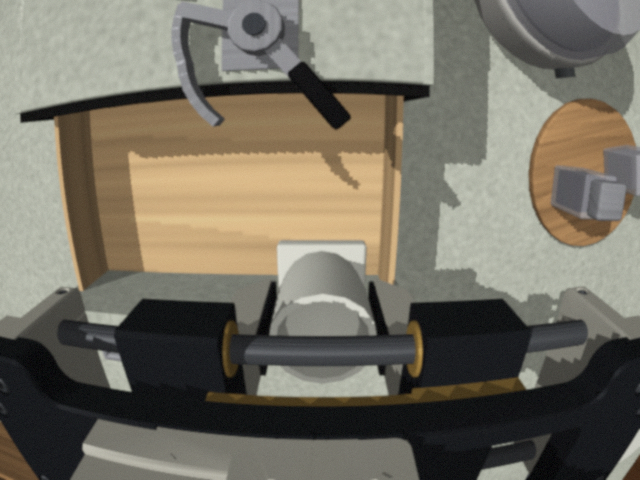

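Request:
{"api": "move_arm", "payload": {"increments": [[30,0,3,40,0,0,0],[30,0,3,40,0,0,0],[30,0,0,36,0,0,0],[30,0,0,30,0,0,0],[30,0,0,0,0,0,0]]}}

```text
time: 11.72
tool_pos: [0.5284, 0.0059, 0.0501]
tool_rot: [-3.132, -0.007, -1.586]
contact_force: [0.3, -0.0, 0.1]
opening: 0.0434
```

```bash
python3 see.py 7
```

```text
11.72 pos [0.5284 0.0059 0.0501] rot [-3.132 -0.007 -1.586] F [ 0.3 -0.   0.1] op 0.0434 q [-0.13  0.55  1.74 -0.01  0.84  1.46]
top pepper_grinder [372.0, 245.0, 25.0, 21.0] 0.8 mid at z= 0.049 [ 0.557  -0.2631]
top salt_grinder [401.0, 228.0, 29.0, 27.0] 0.97 mid at z= 0.049 [ 0.5897 -0.3341]
side egg_cup_a [303.0, 302.0, 28.0, 26.0] 0.74 mid at z= 0.031 [0.5292 0.0123]
side egg_cup_a [197.0, 269.0, 178.0, 187.0] 0.21 mid at z= 0.031 [0.5436 0.136 ]
side pepper_grinder [339.0, 210.0, 12.0, 27.0] 0.98 mid at z= 0.049 [ 0.559  -0.2733]
side salt_grinder [339.0, 191.0, 14.0, 19.0] 0.62 mid at z= 0.049 [ 0.587  -0.3684]
side salt_grinder [218.0, 252.0, 65.0, 46.0] 0.4 mid at z= 0.049 [ 0.6952 -0.0282]
side salt_grinder [341.0, 207.0, 16.0, 30.0] 0.28 mid at z= 0.049 [ 0.5524 -0.2794]
wrist egg_cup_a [268.0, 240.0, 104.0, 144.0] 0.73 mid at z= 0.031 [0.5102 0.0062]
wrist pepper_grinder [618.0, 142.0, 21.0, 147.0] 0.37 mid at z= 0.049 [ 0.5699 -0.1797]
wrist salt_grinder [580.0, 0.0, 58.0, 54.0] 0.16 mid at z= 0.049 [ 0.6772 -0.1541]
```

View pics/wrist_7.png

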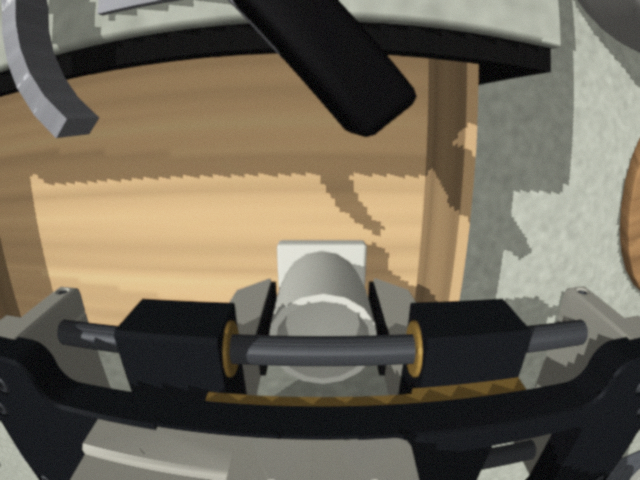

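Request:
{"api": "move_arm", "payload": {"increments": [[30,0,0,4,0,0,0],[56,0,0,0,0,0,0],[56,0,0,0,0,0,0],[56,0,0,0,0,0,0],[56,0,0,-40,0,0,0],[56,0,0,-45,0,0,0],[56,0,0,-45,0,0,0],[56,0,0,0,0,0,0]]}}

```text
time: 13.32
tool_pos: [0.5284, 0.0067, 0.1816]
tool_rot: [-3.127, -0.007, -1.586]
contact_force: [-0.2, 0.2, -1.1]
opening: 0.056
```

```bash
python3 see.py 8; python3 -c "
from plan import *
c=robot.read_camera('top'); print(onz(c,371,156,.158,'top'))
for p in [(335,178),(401,176),(366,207)]: print(onz(c,*p,.04,'top'))
plan([(.5575,-.2605,.19,-1.57,58)])
"
```

```text
13.32 pos [0.5284 0.0067 0.1816] rot [-3.127 -0.007 -1.586] F [-0.2  0.2 -1.1] op 0.056 q [-0.13  0.38  1.6  -0.01  1.15  1.46]
top salt_grinder [402.0, 227.0, 29.0, 29.0] 0.68 mid at z= 0.049 [ 0.5896 -0.3356]
side egg_cup_a [303.0, 290.0, 28.0, 40.0] 0.62 mid at z= 0.031 [0.5337 0.0019]
side pepper_grinder [304.0, 288.0, 27.0, 41.0] 0.7 mid at z= 0.049 [0.5287 0.0124]
side pepper_grinder [333.0, 210.0, 23.0, 32.0] 0.64 mid at z= 0.049 [ 0.557 -0.26 ]
side pepper_grinder [215.0, 256.0, 67.0, 42.0] 0.33 mid at z= 0.049 [ 0.6967 -0.0225]
wrist egg_cup_a [295.0, 187.0, 55.0, 74.0] 0.66 mid at z= 0.031 [0.5202 0.0055]
wrist pepper_grinder [564.0, 163.0, 76.0, 54.0] 0.97 mid at z= 0.049 [ 0.5575 -0.268 ]
wrist salt_grinder [613.0, 142.0, 27.0, 41.0] 0.87 mid at z= 0.049 [ 0.5872 -0.3012]
[ 0.75479469 -0.22137215  0.158     ]
[ 0.74135917 -0.14766203  0.04      ]
[ 0.74945135 -0.30352     0.04      ]
[ 0.67217817 -0.22090018  0.04      ]
5 rows
[[58, 53, -7, -2, -0, -0, -0], [58, 53, -7, -2, -0, -0, -0], [58, 54, -7, -2, -0, -0, -0.01], [58, 54, -7, -2, -0, -0, -0], [58, 53, -6, -2, -0.01, -0.01, -0.01]]
end [ 557. -260.  190.] [ 3.138  0.004 -1.566]
```

View pics/wrist_8.png

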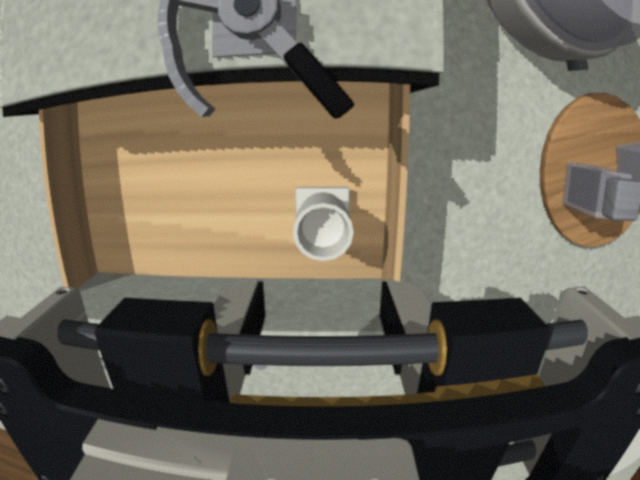

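```bash
python3 -c "
from plan import *
plan([(.5575,-.2605,.2,0,70)])
"
```

```text
10 rows
[[70, 27, -4, -2, 0, -0, -0.16], [70, 27, 1, -2, 0, -0, -0.16], [70, 26, 5, -2, 0, -0, -0.16], [70, 25, 9, -2, 0, -0, -0.16], [70, 24, 13, -2, 0, -0, -0.16], [70, 21, 17, -2, 0, -0, -0.16], [70, 18, 20, -2, 0, -0, -0.16], [70, 15, 22, -2, 0, -0, -0.16], [70, 11, 25, -2, 0, -0, -0.15], [70, 7, 26, -2, 0.01, -0.01, -0.16]]
end [ 557. -261.  200.] [-3.137e+00  3.000e-03  4.000e-03]
```

Request:
{"api": "move_arm", "payload": {"increments": [[70,27,-4,-2,0,0,-0.16],[70,27,1,-2,0,0,-0.16],[70,26,5,-2,0,0,-0.16],[70,25,9,-2,0,0,-0.16],[70,24,13,-2,0,0,-0.16],[70,21,17,-2,0,0,-0.16],[70,18,20,-2,0,0,-0.16],[70,15,22,-2,0,0,-0.16],[70,11,25,-2,0,0,-0.15],[70,7,26,-2,0.01,0,-0.16],[70,0,0,0,0,0,0]]}}

```text
time: 15.35
tool_pos: [0.5646, -0.2678, 0.1993]
tool_rot: [-3.137, -0.006, 0.058]
contact_force: [0.8, 0.3, -0.6]
opening: 0.0701
```

```bash
python3 see.py 9
```

```text
15.35 pos [ 0.5646 -0.2678  0.1993] rot [-3.137 -0.006  0.058] F [ 0.8  0.3 -0.6] op 0.0701 q [-0.57  0.55  1.27  0.01  1.32 -0.63]
top egg_cup_a [257.0, 256.0, 19.0, 21.0] 0.9 mid at z= 0.031 [0.5285 0.0061]
top pepper_grinder [375.0, 241.0, 12.0, 12.0] 0.44 mid at z= 0.049 [ 0.5756 -0.2558]
side egg_cup_a [304.0, 288.0, 23.0, 39.0] 0.6 mid at z= 0.031 [ 0.5367 -0.0045]
side egg_cup_a [214.0, 254.0, 67.0, 42.0] 0.4 mid at z= 0.031 [ 0.7117 -0.045 ]
side pepper_grinder [334.0, 207.0, 20.0, 34.0] 0.64 mid at z= 0.049 [ 0.56   -0.2689]
side salt_grinder [330.0, 189.0, 23.0, 31.0] 0.9 mid at z= 0.049 [ 0.5909 -0.3468]
wrist pepper_grinder [213.0, 2.0, 427.0, 63.0] 0.73 mid at z= 0.049 [ 0.6435 -0.0999]
wrist pepper_grinder [286.0, 178.0, 60.0, 69.0] 0.68 mid at z= 0.049 [ 0.5601 -0.2618]
wrist salt_grinder [313.0, 256.0, 56.0, 83.0] 0.71 mid at z= 0.049 [ 0.5881 -0.3418]
```

View pics/wrist_9.png

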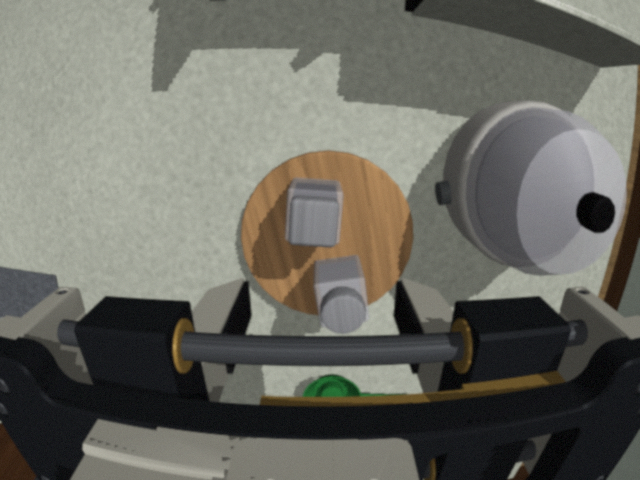

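```bash
python3 -c "
from plan import *
c=robot.read_camera('wrist')
print(onz(c,315,220,.098,'wrist'))
for p in [(291,201),(340,199),(338,244),(292,244)]:print(onz(c,*p,.098,'wrist'))
plan([(.558,-.261,.14,0,70),(.558,-.261,.052,0,70)])
"
python3 - <<'E'
import cv2
a=cv2.imread('pics/wrist_9.png');cv2.imwrite('pics/w9c.png',cv2.resize(a[140:350,230:430],None,fx=3,fy=2.8,interpolation=2))
E
```

```text
[ 0.55921098 -0.25574764  0.098     ]
[ 0.54114998 -0.24252805  0.098     ]
[ 0.5763008  -0.23903419  0.098     ]
[ 0.5773194  -0.27326436  0.098     ]
[ 0.54308055 -0.27524925  0.098     ]
4 rows
[[70, -3, -2, 30, -0, -0, 0.03], [70, -4, -3, 30, -0, -0.01, 0.03], [70, 0, 0, 44, -0, 0, -0], [70, 0, 1, 44, -0, 0, -0]]
end [ 558. -261.   52.] [-3.137  0.004 -0.   ]
```

View pics/w9c.png

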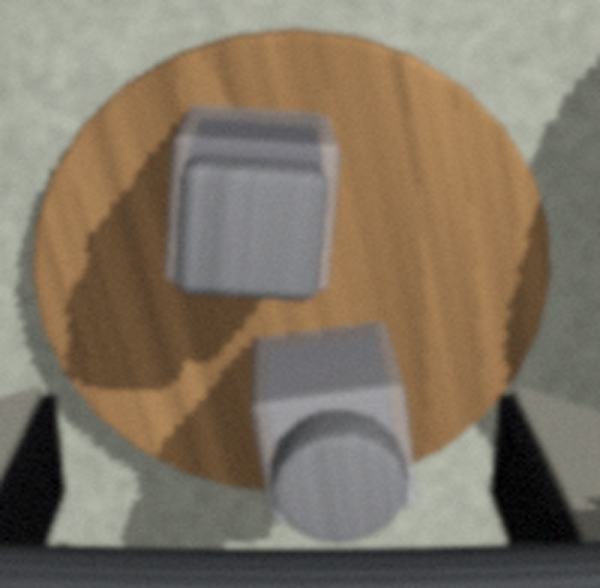

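Request:
{"api": "move_arm", "payload": {"increments": [[70,-3,-4,30,0,0,0.03],[70,-3,-4,30,0,0,0.03],[70,0,0,44,0,0,0],[70,0,0,44,0,0,0],[30,0,0,0,0,0,0],[30,0,0,0,0,0,0],[30,0,0,0,0,0,0],[30,0,0,0,0,0,0]], "newtons": 30}}

```text
time: 17.0
tool_pos: [0.5625, -0.2593, 0.0543]
tool_rot: [3.141, -0.015, -0.003]
contact_force: [-0.1, 0.0, -2.5]
opening: 0.0439
```

```bash
python3 see.py 10
```

```text
17.0 pos [ 0.5625 -0.2593  0.0543] rot [ 3.141 -0.015 -0.003] F [-0.1  0.  -2.5] op 0.0439 q [-0.56  0.68  1.47  0.01  0.98 -0.56]
top egg_cup_a [257.0, 256.0, 20.0, 21.0] 0.96 mid at z= 0.031 [0.5284 0.0058]
top pepper_grinder [142.0, 106.0, 165.0, 217.0] 0.3 mid at z= 0.049 [0.6451 0.1069]
side egg_cup_a [303.0, 289.0, 26.0, 38.0] 0.94 mid at z= 0.031 [ 0.5374 -0.0034]
side egg_cup_a [199.0, 268.0, 175.0, 188.0] 0.72 mid at z= 0.031 [0.5426 0.1354]
side pepper_grinder [330.0, 208.0, 22.0, 32.0] 0.9 mid at z= 0.049 [ 0.5669 -0.265 ]
side salt_grinder [334.0, 198.0, 18.0, 11.0] 0.54 mid at z= 0.049 [ 0.5905 -0.3508]
side salt_grinder [231.0, 175.0, 65.0, 69.0] 0.46 mid at z= 0.049 [ 0.7729 -0.2561]
side salt_grinder [310.0, 211.0, 69.0, 41.0] 0.22 mid at z= 0.049 [ 0.5518 -0.2377]
wrist pepper_grinder [269.0, 234.0, 112.0, 154.0] 0.55 mid at z= 0.049 [ 0.5631 -0.2688]
wrist salt_grinder [323.0, 368.0, 67.0, 28.0] 0.68 mid at z= 0.049 [ 0.5807 -0.3168]
```

View pics/wrist_10.png

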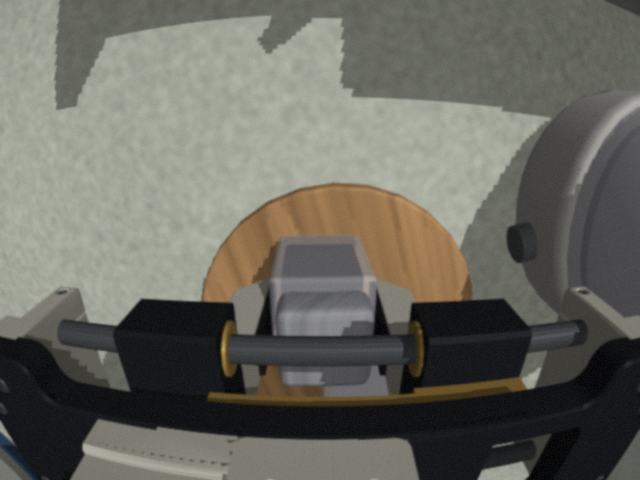

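```bash
python3 -c "
from plan import *
plan([(.558,-.259,.20,0,30),(.527,.095,.2,-1.57,30)],vmax=48)
"
```

```text
14 rows
[[30, 0, 0, -37, -0, -0, -0], [30, -1, 0, -37, -0, -0, -0], [30, 0, 0, -37, -0, -0.01, -0], [30, -1, 0, -36, -0, -0, -0], [30, -3, -35, 0, -0, -0, 0.16], [30, -9, -34, 0, -0, -0, 0.16], [30, -14, -33, 0, -0, -0, 0.16], [30, -19, -30, 0, -0, -0, 0.16], [30, -24, -26, 0, -0, -0, 0.15], [30, -27, -23, 0, -0, -0, 0.16], [30, -31, -18, 0, -0, -0, 0.15], [30, -33, -13, 0, -0, -0, 0.16], [30, -35, -8, 0, -0, -0, 0.15], [30, -36, -2, 0, -0, -0, 0.16]]
end [527.  95. 200.] [-3.139  0.    -1.573]
```

Request:
{"api": "move_arm", "payload": {"increments": [[30,0,0,-37,0,0,0],[30,-1,0,-37,0,0,0],[30,0,0,-37,0,0,0],[30,-1,0,-36,0,0,0],[30,-3,-35,0,0,0,0.16],[30,-9,-34,0,0,0,0.16],[30,-14,-33,0,0,0,0.16],[30,-19,-30,0,0,0,0.16]]}}

```text
time: 18.6
tool_pos: [0.5463, -0.1164, 0.2039]
tool_rot: [-3.133, -0.01, -0.667]
contact_force: [1.0, 0.4, -1.7]
opening: 0.0442
```

```bash
python3 -c "
from plan import *
st();plan([(.527,.095,.2,-1.57,30)],vmax=48)
"
```

```text
18.6 pos [ 0.5463 -0.1164  0.2039] rot [-3.133 -0.01  -0.667] F [ 1.   0.4 -1.7] op 0.0442 q [-0.35  0.41  1.48  0.01  1.24  0.32]
6 rows
[[30, -24, -26, 1, -0, -0, 0.15], [30, -28, -22, 1, -0, -0, 0.15], [30, -31, -17, 0, -0, -0, 0.15], [30, -33, -12, 1, -0, -0, 0.15], [30, -35, -8, 0, -0.01, -0, 0.15], [30, -35, -2, 1, -0, -0, 0.15]]
end [527.  95. 200.] [-3.138e+00 -2.000e-03 -1.567e+00]
```

Request:
{"api": "move_arm", "payload": {"increments": [[30,-24,-26,1,0,0,0.15],[30,-28,-22,1,0,0,0.15],[30,-31,-17,0,0,0,0.15],[30,-33,-12,1,0,0,0.15],[30,-35,-8,0,0,0,0.15],[30,-35,-2,1,0,0,0.15],[30,0,0,0,0,0,0]]}}

```text
time: 19.48
tool_pos: [0.5277, 0.1045, 0.2002]
tool_rot: [-3.128, 0.001, -1.596]
contact_force: [0.7, -0.6, -1.3]
opening: 0.0442
```

```bash
python3 see.py 11;python3 -c "
from plan import *
plan([(.527,.093,.12,-1.57,30),(.527,.093,.053,-1.57,30)],vmax=40)
"
```

```text
19.48 pos [0.5277 0.1045 0.2002] rot [-3.128  0.001 -1.596] F [ 0.7 -0.6 -1.3] op 0.0442 q [0.05 0.38 1.54 0.   1.2  1.65]
top egg_cup_a [254.0, 256.0, 25.0, 21.0] 0.96 mid at z= 0.031 [0.5279 0.0076]
top egg_cup_a [196.0, 132.0, 35.0, 38.0] 0.43 mid at z= 0.031 [0.8052 0.1425]
top salt_grinder [401.0, 230.0, 31.0, 26.0] 0.75 mid at z= 0.049 [ 0.5875 -0.3364]
top salt_grinder [224.0, 181.0, 49.0, 39.0] 0.54 mid at z= 0.049 [0.6803 0.0531]
side egg_cup_a [305.0, 288.0, 25.0, 39.0] 0.63 mid at z= 0.031 [ 0.535  -0.0058]
side pepper_grinder [278.0, 270.0, 35.0, 41.0] 0.59 mid at z= 0.049 [ 0.5871 -0.0189]
side salt_grinder [334.0, 189.0, 18.0, 33.0] 0.83 mid at z= 0.049 [ 0.5874 -0.3432]
wrist egg_cup_a [396.0, 185.0, 65.0, 64.0] 0.95 mid at z= 0.031 [0.5217 0.0012]
wrist egg_cup_a [103.0, 2.0, 446.0, 369.0] 0.73 mid at z= 0.031 [0.553  0.0966]
wrist pepper_grinder [270.0, 235.0, 109.0, 153.0] 0.83 mid at z= 0.049 [0.4366 0.1012]
wrist pepper_grinder [101.0, 3.0, 450.0, 367.0] 0.41 mid at z= 0.049 [0.5559 0.0973]
5 rows
[[30, 3, 1, 27, -0, 0, -0.01], [30, 3, 1, 27, -0.01, 0, -0.01], [30, 3, 0, 26, -0, 0, -0.01], [30, 0, 0, 34, -0, 0, 0], [30, 0, 0, 33, -0, 0, 0]]
end [527.  93.  53.] [-3.138e+00  1.000e-03 -1.569e+00]
```

View pics/wrist_11.png

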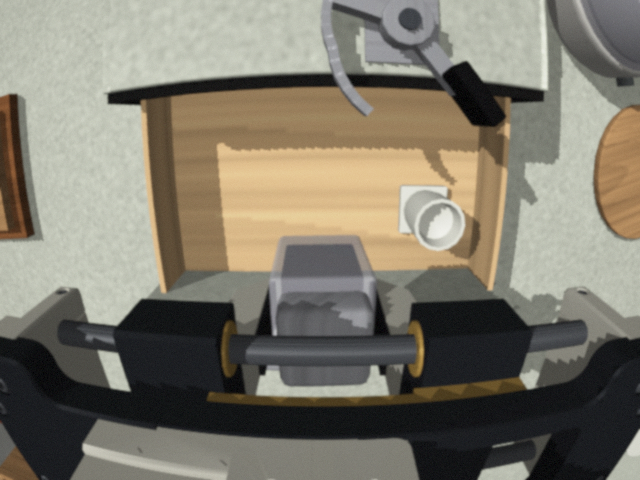

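Request:
{"api": "move_arm", "payload": {"increments": [[30,3,1,27,0,0,-0.01],[30,3,1,27,0,0,-0.01],[30,3,0,26,0,0,0],[30,0,0,34,0,0,0],[30,0,0,33,0,0,0],[30,0,0,0,0,0,0]]}}

```text
time: 20.82
tool_pos: [0.5305, 0.0925, 0.051]
tool_rot: [-3.122, 0.001, -1.578]
contact_force: [-0.6, 0.5, -1.7]
opening: 0.0437
```

```bash
python3 see.py 12
```

```text
20.82 pos [0.5305 0.0925 0.051 ] rot [-3.122  0.001 -1.578] F [-0.6  0.5 -1.7] op 0.0437 q [0.03 0.56 1.72 0.   0.84 1.61]
top egg_cup_a [265.0, 258.0, 14.0, 18.0] 0.74 mid at z= 0.031 [ 0.5287 -0.0049]
top salt_grinder [401.0, 228.0, 33.0, 28.0] 0.69 mid at z= 0.049 [ 0.5897 -0.3382]
side egg_cup_a [311.0, 300.0, 20.0, 30.0] 0.55 mid at z= 0.031 [0.522  0.0088]
side pepper_grinder [301.0, 334.0, 13.0, 28.0] 0.66 mid at z= 0.049 [0.5129 0.1045]
side salt_grinder [331.0, 193.0, 22.0, 30.0] 0.6 mid at z= 0.049 [ 0.5847 -0.3314]
wrist egg_cup_a [428.0, 237.0, 120.0, 88.0] 0.92 mid at z= 0.031 [ 0.5282 -0.0038]
wrist pepper_grinder [272.0, 234.0, 104.0, 153.0] 0.8 mid at z= 0.049 [0.5222 0.0913]
wrist pepper_grinder [318.0, 0.0, 322.0, 158.0] 0.67 mid at z= 0.049 [0.637  0.0186]
```

View pics/side_12.png

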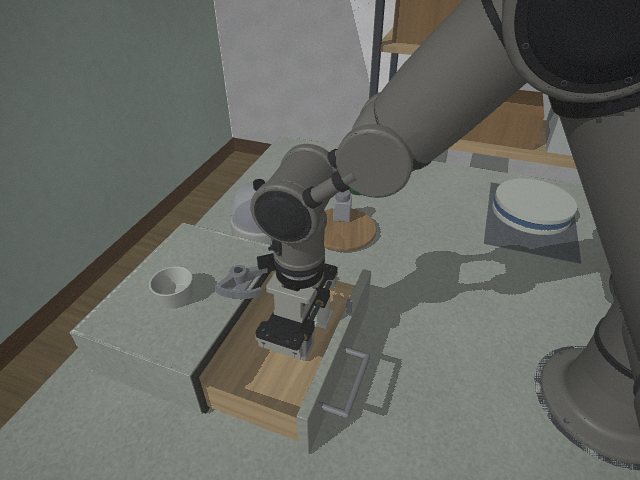

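Request:
{"api": "move_arm", "payload": {"increments": [[54,0,0,0,0,0,0],[54,0,0,0,0,0,0],[54,0,0,0,0,0,0],[54,0,0,-40,0,0,0],[54,0,0,-45,0,0,0],[54,0,0,-45,0,0,0],[54,0,0,-20,0,0,0]]}}

```text
time: 22.3
tool_pos: [0.5276, 0.0924, 0.2062]
tool_rot: [-3.121, 0.001, -1.578]
contact_force: [0.5, -0.5, 0.2]
opening: 0.054
```

```bash
python3 see.py 13;python3 -c "
from plan import *
plan([(.585,-.335,.21,.227,70)],wmax=.165)
"
```

```text
22.3 pos [0.5276 0.0924 0.2062] rot [-3.121  0.001 -1.578] F [ 0.5 -0.5  0.2] op 0.054 q [0.03 0.37 1.55 0.   1.21 1.61]
top egg_cup_a [257.0, 255.0, 20.0, 21.0] 0.71 mid at z= 0.031 [0.5313 0.0061]
top pepper_grinder [222.0, 251.0, 20.0, 24.0] 0.53 mid at z= 0.049 [0.5322 0.0846]
top salt_grinder [404.0, 229.0, 29.0, 26.0] 0.87 mid at z= 0.049 [ 0.5888 -0.3399]
side egg_cup_a [304.0, 290.0, 25.0, 39.0] 0.94 mid at z= 0.031 [ 0.5345 -0.0018]
side pepper_grinder [285.0, 316.0, 31.0, 46.0] 0.67 mid at z= 0.049 [0.5327 0.0919]
side salt_grinder [335.0, 185.0, 19.0, 39.0] 0.68 mid at z= 0.049 [ 0.5833 -0.3464]
wrist egg_cup_a [387.0, 186.0, 64.0, 65.0] 0.86 mid at z= 0.031 [0.5201 0.0008]
wrist pepper_grinder [293.0, 180.0, 57.0, 66.0] 0.78 mid at z= 0.049 [0.5297 0.0924]
wrist salt_grinder [132.0, 84.0, 368.0, 285.0] 0.46 mid at z= 0.049 [0.5178 0.0975]
wrist salt_grinder [313.0, 0.0, 183.0, 126.0] 0.22 mid at z= 0.049 [0.6601 0.0222]
11 rows
[[70, 39, -6, -1, -0, -0, -0.16], [70, 39, 1, -1, -0, -0, -0.16], [70, 39, 7, -1, -0, -0, -0.17], [70, 37, 13, 0, -0, -0, -0.16], [70, 34, 19, -1, -0, -0, -0.17], [70, 31, 25, 0, -0, -0, -0.16], [70, 26, 29, -1, -0, -0, -0.17], [70, 21, 33, 0, -0, -0, -0.16], [70, 15, 36, -1, -0, -0.01, -0.17], [70, 9, 38, 0, -0, -0, -0.16], [70, 3, 39, -1, -0, -0.01, -0.17]]
end [ 585. -335.  210.] [-3.14   0.004  0.232]
```

View pics/wrist_13.png

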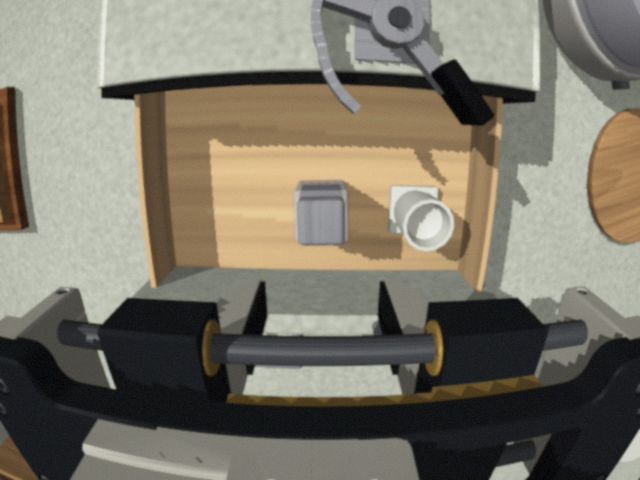

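Request:
{"api": "move_arm", "payload": {"increments": [[70,39,-6,-1,0,0,-0.16],[70,39,1,-1,0,0,-0.16],[70,39,7,-1,0,0,-0.17],[70,37,13,0,0,0,-0.16],[70,34,19,-1,0,0,-0.17],[70,31,25,0,0,0,-0.16],[70,26,29,-1,0,0,-0.17],[70,21,33,0,0,0,-0.16],[70,15,36,-1,0,0,-0.17],[70,9,36,0,0,0,-0.15],[70,1,28,-1,0,0,-0.13],[70,0,0,0,0,0,0]]}}

```text
time: 24.4
tool_pos: [0.5942, -0.3334, 0.2064]
tool_rot: [3.141, -0.013, 0.242]
contact_force: [-0.8, -0.5, -0.2]
opening: 0.07
```

```bash
python3 see.py 14
python3 - <<'E'
import cv2
a=cv2.imread('pics/wrist_14.png');cv2.imwrite('pics/w14c.png',cv2.resize(a[140:350,220:420],None,fx=4,fy=2.8*4/3,interpolation=2)[:600])
E
```

```text
24.4 pos [ 0.5942 -0.3334  0.2064] rot [ 3.141 -0.013  0.242] F [-0.8 -0.5 -0.2] op 0.07 q [-0.63  0.65  1.07  0.01  1.41 -0.87]
top egg_cup_a [255.0, 256.0, 23.0, 22.0] 0.78 mid at z= 0.031 [0.5273 0.0069]
top egg_cup_a [141.0, 105.0, 165.0, 215.0] 0.22 mid at z= 0.031 [0.6542 0.1118]
top pepper_grinder [217.0, 251.0, 26.0, 24.0] 0.55 mid at z= 0.049 [0.5324 0.0886]
side egg_cup_a [304.0, 290.0, 26.0, 41.0] 0.59 mid at z= 0.031 [0.5324 0.0019]
side pepper_grinder [284.0, 318.0, 30.0, 44.0] 0.96 mid at z= 0.049 [0.5337 0.0936]
side salt_grinder [331.0, 190.0, 23.0, 31.0] 0.86 mid at z= 0.049 [ 0.589  -0.3417]
wrist salt_grinder [280.0, 186.0, 56.0, 70.0] 0.97 mid at z= 0.049 [ 0.5859 -0.3399]
```

View pics/wrist_14.png

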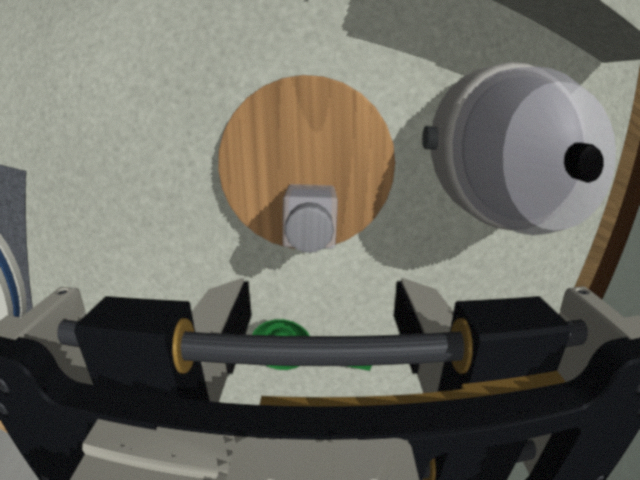

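```bash
python3 -c "
from plan import *
c=robot.read_camera('wrist'); p=onz(c,310,227,.098,'wrist');print(p)
plan([(p[0],p[1],.15,.242,70),(p[0],p[1],.052,.242,70)],vmax=46)
"
```

```text
[ 0.58630738 -0.33094521  0.098     ]
5 rows
[[70, -4, -1, 29, 0, -0.01, 0], [70, -5, -1, 28, 0, -0, 0], [70, 0, 0, 33, 0, -0, 0], [70, 0, 0, 33, 0, -0, 0], [70, 0, 0, 32, 0, -0, 0]]
end [ 586. -331.   52.] [ 3.141 -0.004  0.244]
```

Request:
{"api": "move_arm", "payload": {"increments": [[70,-4,0,29,0,0,0],[70,-4,0,28,0,0,0],[70,0,0,33,0,0,0],[70,0,0,33,0,0,0],[70,0,0,30,0,0,0],[30,0,0,0,0,0,0],[30,0,0,0,0,0,0],[30,0,0,0,0,0,0],[30,0,0,0,0,0,0]]}}

```text
time: 26.18
tool_pos: [0.591, -0.3345, 0.0553]
tool_rot: [3.134, -0.019, 0.244]
contact_force: [-1.0, -1.7, -1.7]
opening: 0.0442
```

```bash
python3 -c "
from plan import *
st(); save('wrist','w15.png')
plan([(.58,-.33,.21,.242,30),(.527,.18,.21,-1.57,30)],vmax=48,wmax=.165)
"
```

```text
26.18 pos [ 0.591  -0.3345  0.0553] rot [ 3.134 -0.019  0.244] F [-1.  -1.7 -1.7] op 0.0442 q [-0.63  0.77  1.27  0.01  1.08 -0.88]
15 rows
[[30, -2, -1, -39, 0, -0, 0], [30, -2, -2, -39, 0, -0.01, 0], [30, -2, -1, -38, 0, -0, 0], [30, -1, -2, -39, 0.01, -0.01, 0], [30, 6, -46, 0, -0, 0, 0.16], [30, -1, -47, 0, -0, 0, 0.17], [30, -9, -46, 0, -0, 0, 0.16], [30, -16, -44, 0, -0, 0, 0.17], [30, -23, -40, 0, -0, 0, 0.16], [30, -29, -36, 0, 0, 0, 0.17], [30, -35, -31, 0, 0, 0, 0.16], [30, -39, -25, 0, 0, 0, 0.17], [30, -43, -18, 1, 0, 0, 0.16], [30, -46, -10, 0, 0, 0, 0.17], [30, -46, -3, 1, 0, 0, 0.16]]
end [527. 180. 210.] [ 3.140e+00  3.000e-03 -1.566e+00]
```

View pics/w15.png

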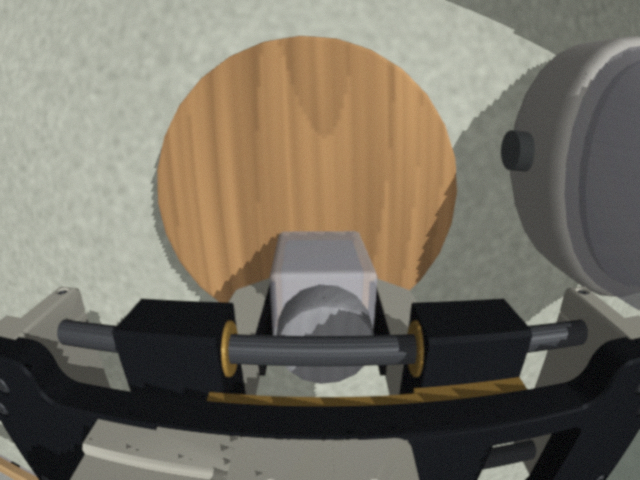

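Request:
{"api": "move_arm", "payload": {"increments": [[30,-2,-1,-39,0,0,0],[30,-2,-2,-39,0,-0.01,0],[30,-2,-1,-38,0,0,0],[30,-1,-2,-39,0,-0.01,0],[30,6,-46,0,0,0,0.16],[30,-1,-47,0,0,0,0.17],[30,-9,-46,0,0,0,0.16],[30,-16,-44,0,0,0,0.17],[30,-23,-40,0,0,0,0.16]]}}

```text
time: 27.35
tool_pos: [0.557, -0.0942, 0.2159]
tool_rot: [3.137, -0.009, -0.608]
contact_force: [0.4, -0.2, -2.3]
opening: 0.0445
```

```bash
python3 -c "
from plan import *
st()
plan([(.527,.175,.21,-1.57,30)],vmax=46,wmax=.16)
"
```

```text
27.35 pos [ 0.557  -0.0942  0.2159] rot [ 3.137 -0.009 -0.608] F [ 0.4 -0.2 -2.3] op 0.0445 q [-0.3   0.42  1.44 -0.01  1.28  0.31]
7 rows
[[30, -25, -29, 0, -0, -0, 0.14], [30, -29, -25, 1, -0, -0, 0.14], [30, -33, -21, 0, -0, -0, 0.14], [30, -35, -16, 1, -0, -0, 0.14], [30, -37, -11, 0, -0, -0, 0.13], [30, -39, -6, 1, -0, -0, 0.14], [30, -39, -1, 0, -0, -0.01, 0.13]]
end [527. 175. 210.] [-3.137e+00  1.000e-03 -1.568e+00]
```

Request:
{"api": "move_arm", "payload": {"increments": [[30,-25,-29,0,0,0,0.14],[30,-29,-25,1,0,0,0.14],[30,-33,-21,0,0,0,0.14],[30,-35,-16,1,0,0,0.14],[30,-37,-11,0,0,0,0.13],[30,-39,-6,1,0,0,0.14],[30,-30,-1,0,0,0,0.08],[30,0,0,0,0,0,0]]}}

```text
time: 28.35
tool_pos: [0.5286, 0.179, 0.2141]
tool_rot: [-3.13, -0.008, -1.546]
contact_force: [0.7, 0.1, -2.9]
opening: 0.044
```

```bash
python3 see.py 16;python3 -c "
from plan import *
plan([(.527,.178,.12,-1.57,30),(.527,.178,.054,-1.57,30)],vmax=40)
"
```

```text
28.35 pos [0.5286 0.179  0.2141] rot [-3.13  -0.008 -1.546] F [ 0.7  0.1 -2.9] op 0.044 q [ 0.19  0.41  1.46 -0.01  1.26  1.74]
top egg_cup_a [256.0, 258.0, 23.0, 21.0] 0.64 mid at z= 0.031 [0.5259 0.003 ]
top pepper_grinder [220.0, 251.0, 21.0, 22.0] 0.77 mid at z= 0.049 [0.5346 0.0868]
side egg_cup_a [304.0, 288.0, 25.0, 38.0] 0.73 mid at z= 0.031 [ 0.5372 -0.0065]
side pepper_grinder [286.0, 318.0, 30.0, 44.0] 0.75 mid at z= 0.049 [0.5305 0.0929]
side pepper_grinder [229.0, 198.0, 10.0, 35.0] 0.49 mid at z= 0.049 [ 0.8328 -0.2119]
side salt_grinder [258.0, 299.0, 38.0, 42.0] 0.63 mid at z= 0.049 [0.592  0.0645]
side salt_grinder [282.0, 315.0, 34.0, 46.0] 0.57 mid at z= 0.049 [0.5353 0.0917]
wrist egg_cup_a [460.0, 191.0, 68.0, 58.0] 0.77 mid at z= 0.031 [ 0.5226 -0.0038]
wrist pepper_grinder [381.0, 184.0, 65.0, 62.0] 0.76 mid at z= 0.049 [0.5304 0.0903]
wrist salt_grinder [267.0, 231.0, 109.0, 154.0] 0.59 mid at z= 0.049 [0.4336 0.1732]
wrist salt_grinder [608.0, 0.0, 29.0, 105.0] 0.51 mid at z= 0.049 [ 0.726  -0.1527]
5 rows
[[30, -1, 1, 31, -0, -0, 0.01], [30, -1, 1, 31, -0.01, -0, 0.01], [30, 0, 1, 32, -0, -0.01, 0], [30, 0, 0, 33, -0, 0, 0], [30, 0, 0, 33, -0, 0, 0]]
end [527. 178.  54.] [-3.141e+00  2.000e-03 -1.569e+00]
```

View pics/wrist_16.png

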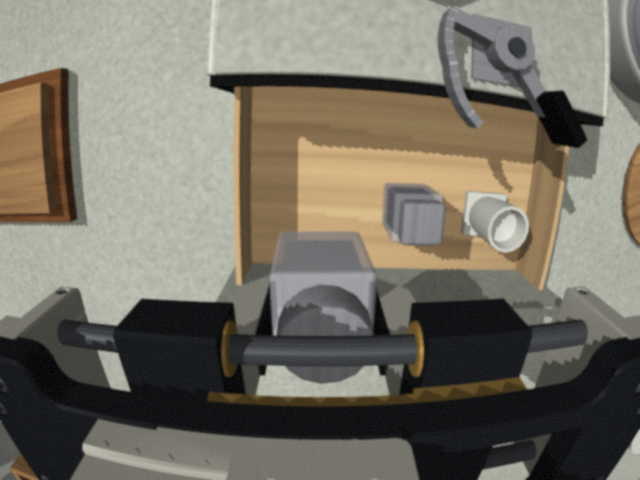

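Request:
{"api": "move_arm", "payload": {"increments": [[30,0,1,31,0,0,0.01],[30,0,1,31,0,0,0],[30,0,1,32,0,0,0],[30,0,0,33,0,0,0],[30,0,0,32,0,0,0],[30,0,0,0,0,0,0]]}}

```text
time: 29.7
tool_pos: [0.5303, 0.1754, 0.0522]
tool_rot: [-3.125, -0.007, -1.56]
contact_force: [0.1, -0.3, -1.4]
opening: 0.0439
```

```bash
python3 -c "
from plan import *
st(); save('wrist','w17.png')
"
```

```text
29.7 pos [0.5303 0.1754 0.0522] rot [-3.125 -0.007 -1.56 ] F [ 0.1 -0.3 -1.4] op 0.0439 q [ 0.19  0.59  1.66 -0.01  0.88  1.76]
```

View pics/w17.png

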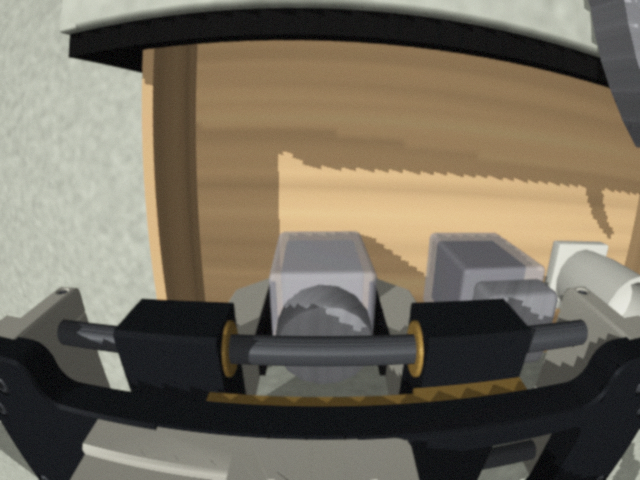

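Request:
{"api": "move_arm", "payload": {"increments": [[54,0,0,0,0,0,0],[54,0,0,0,0,0,0],[54,0,0,0,0,0,0],[54,0,0,-40,0,0,0],[54,0,0,-45,0,0,0],[54,0,0,-45,0,0,0],[54,0,0,-20,0,0,0],[54,0,0,0,0,0,0]]}}

```text
time: 30.75
tool_pos: [0.5301, 0.1769, 0.2151]
tool_rot: [-3.112, -0.005, -1.56]
contact_force: [0.4, -0.6, -0.3]
opening: 0.0538
```

```bash
python3 see.py 18;python3 -c "
from plan import *
plan([(.402,.166,.21,-.015,34)])
"
```

```text
30.75 pos [0.5301 0.1769 0.2151] rot [-3.112 -0.005 -1.56 ] F [ 0.4 -0.6 -0.3] op 0.0538 q [ 0.19  0.4   1.47 -0.01  1.24  1.75]
top egg_cup_a [257.0, 254.0, 20.0, 24.0] 0.72 mid at z= 0.031 [0.5309 0.0043]
top egg_cup_a [168.0, 212.0, 130.0, 109.0] 0.43 mid at z= 0.031 [0.5287 0.0843]
top pepper_grinder [216.0, 252.0, 27.0, 21.0] 0.94 mid at z= 0.049 [0.533  0.0901]
top pepper_grinder [167.0, 215.0, 130.0, 111.0] 0.32 mid at z= 0.049 [0.5152 0.0822]
top salt_grinder [180.0, 259.0, 29.0, 13.0] 0.71 mid at z= 0.049 [0.5261 0.1694]
side egg_cup_a [305.0, 291.0, 24.0, 39.0] 0.79 mid at z= 0.031 [0.5325 0.0011]
side pepper_grinder [72.0, 221.0, 299.0, 230.0] 0.25 mid at z= 0.049 [0.6729 0.1347]
side salt_grinder [263.0, 352.0, 35.0, 49.0] 0.74 mid at z= 0.049 [0.5346 0.176 ]
wrist egg_cup_a [464.0, 193.0, 65.0, 59.0] 0.85 mid at z= 0.031 [ 0.521  -0.0043]
wrist pepper_grinder [382.0, 189.0, 67.0, 58.0] 0.59 mid at z= 0.049 [0.5288 0.0891]
wrist salt_grinder [292.0, 181.0, 57.0, 66.0] 0.96 mid at z= 0.049 [0.5313 0.1766]
wrist salt_grinder [609.0, 0.0, 28.0, 102.0] 0.4 mid at z= 0.049 [ 0.7265 -0.1559]
10 rows
[[34, 1, 13, 0, -0, -0, -0.15], [34, -1, 13, 0, -0, -0, -0.15], [34, -3, 12, 0, -0, -0, -0.16], [34, -5, 12, 0, -0, -0, -0.15], [34, -6, 11, 0, -0, -0, -0.16], [34, -8, 10, 0, -0, -0.01, -0.15], [34, -10, 8, 0, -0, -0, -0.16], [34, -11, 7, 0, -0, -0.01, -0.15], [34, -11, 5, 0, -0, -0, -0.16], [34, -13, 3, 0, -0.01, -0.01, -0.15]]
end [402. 166. 210.] [ 3.138e+00  3.000e-03 -1.900e-02]
```

View pics/wrist_18.png

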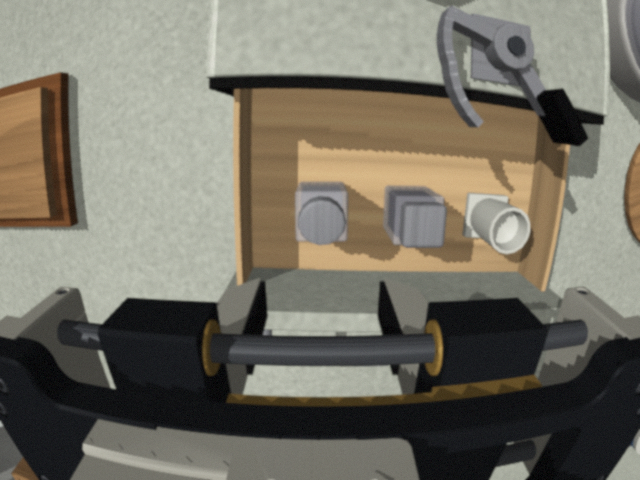

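View pics/top_18.png

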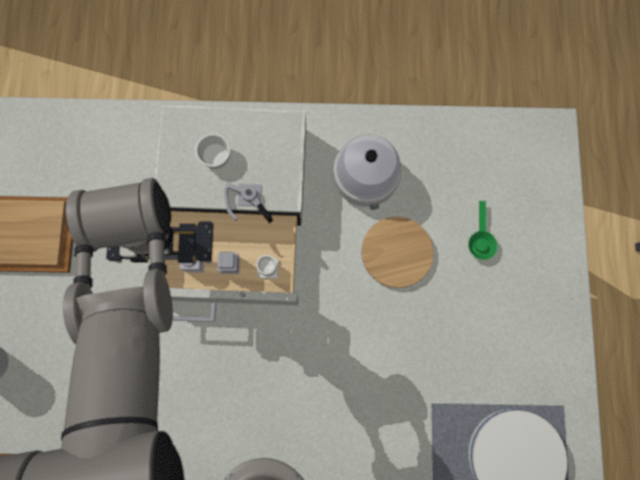

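View pics/side_18.png

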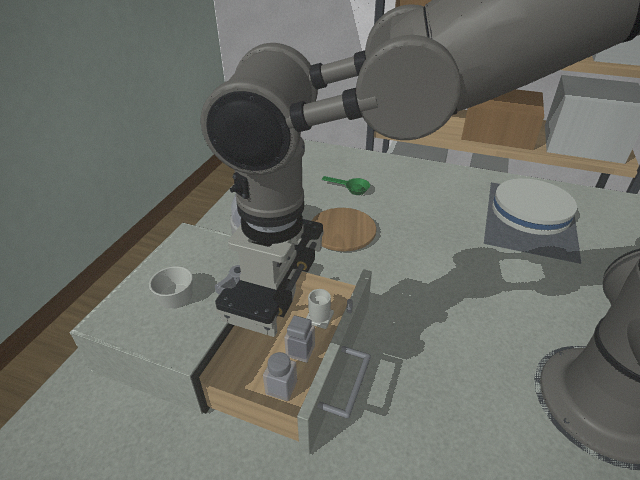

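Request:
{"api": "move_arm", "payload": {"increments": [[34,1,13,0,0,0,-0.15],[34,-1,13,0,0,0,-0.15],[34,-3,12,0,0,0,-0.16],[34,-5,12,0,0,0,-0.15],[34,-6,11,0,0,0,-0.16],[34,-8,10,0,0,0,-0.15],[34,-10,8,0,0,0,-0.16],[34,-11,7,0,0,0,-0.15],[34,-11,5,0,0,0,-0.16],[34,-10,3,0,-0.02,-0.01,-0.1],[34,0,0,0,0,0,0]]}}

```text
time: 32.72
tool_pos: [0.4013, 0.1626, 0.2094]
tool_rot: [3.117, -0.015, -0.021]
contact_force: [1.3, 0.4, 1.1]
opening: 0.0337
```

```bash
python3 -c "
from plan import *
st(); save('wrist','w19.png')
"
```

```text
32.73 pos [0.4013 0.1626 0.2094] rot [ 3.117 -0.015 -0.021] F [1.3 0.4 1.1] op 0.0337 q [ 0.23  0.19  1.79 -0.03  1.16  0.26]
```

View pics/w19.png

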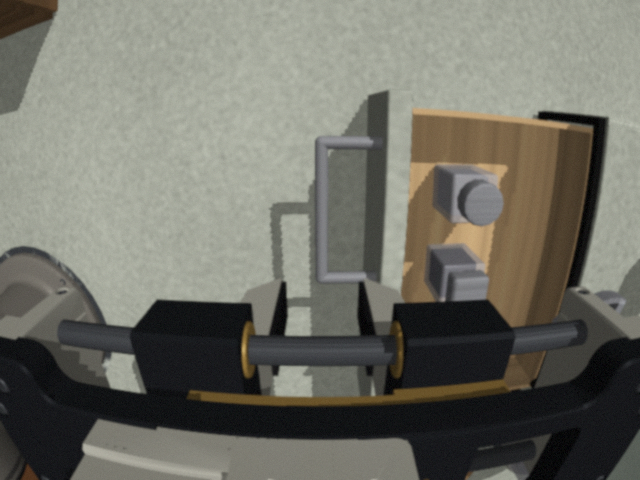

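```bash
python3 -c "
from plan import *
c=robot.read_camera('wrist')
for p in [(322,145),(324,278)]: print(onz(c,*p,.09,'wrist'))
plan([(.402,.166,.068,-.015,34)],vmax=48)
"
```

```text
[0.4044441 0.2228142 0.09     ]
[0.40367162 0.11442684 0.09      ]
3 rows
[[34, -1, -2, 47, 0.01, -0.01, -0], [34, 0, -2, 47, 0.01, -0, -0], [34, 0, -1, 47, 0, -0.01, -0.01]]
end [402. 166.  68.] [ 3.137  0.005 -0.013]
```

Request:
{"api": "move_arm", "payload": {"increments": [[34,0,-2,47,0.01,-0.01,0],[34,0,-2,47,0.01,0,0],[34,0,-1,45,0,0,0],[34,0,0,0,0,0,0],[0,0,0,0,0,0,0],[0,0,0,0,0,0,0],[0,0,0,0,0,0,0]]}}

```text
time: 33.7
tool_pos: [0.409, 0.1666, 0.0716]
tool_rot: [-3.141, -0.016, -0.033]
contact_force: [-0.1, -0.4, -14.2]
opening: 0.0089
```

```bash
python3 -c "
from plan import *
st(); save('wrist','w20.png')
"
```

```text
33.7 pos [0.409  0.1666 0.0716] rot [-3.141 -0.016 -0.033] F [ -0.1  -0.4 -14.2] op 0.0089 q [ 0.22  0.39  1.96 -0.01  0.77  0.25]
```

View pics/w20.png

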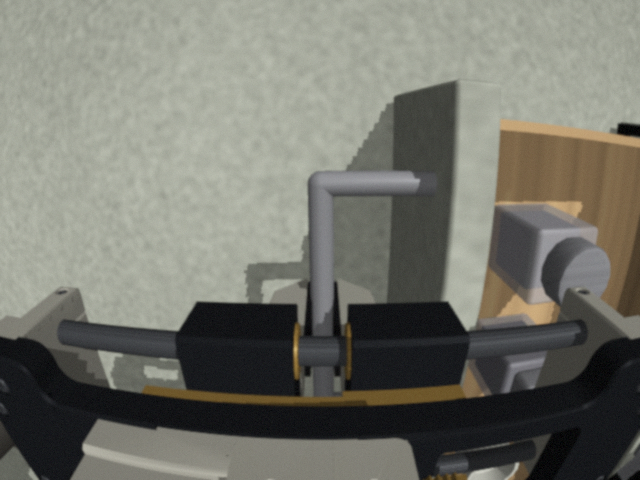

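Request:
{"api": "move_arm", "payload": {"increments": [[0,5,0,-2,0,0,0],[0,12,0,0,0,0,0],[0,16,-1,0,0,0,0],[0,16,0,0,0,0,0],[0,16,-1,0,0,0,0],[0,16,0,0,0,0,0],[0,16,-1,0,0,0,0],[0,16,0,0,0,0,0],[0,12,0,0,0,0,0]]}}

```text
time: 34.88
tool_pos: [0.5319, 0.164, 0.0715]
tool_rot: [3.137, 0.001, -0.031]
contact_force: [-2.7, 3.1, -4.1]
opening: 0.0088
```

```bash
python3 -c "
from plan import *
st(); save('side','s21.png'); save('wrist','w21.png')
"
```

```text
34.88 pos [0.5319 0.164  0.0715] rot [ 3.137e+00  1.000e-03 -3.100e-02] F [-2.7  3.1 -4.1] op 0.0088 q [ 0.16  0.57  1.63 -0.01  0.95  0.2 ]
```

View pics/w21.png

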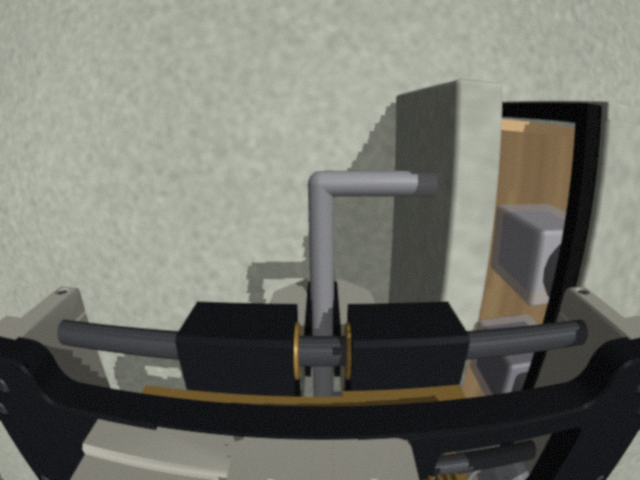

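Objects still stand; keep pushing into the seal (about 45–50 mm to go).

Request:
{"api": "move_arm", "payload": {"increments": [[0,10,0,0,0,0,0],[0,10,0,0,0,0,0],[0,10,-1,0,0,0,0],[0,8,0,0,0,0,0],[0,6,0,0,0,0,0],[0,5,0,0,0,0,0]]}}

```text
time: 35.72
tool_pos: [0.5811, 0.163, 0.0715]
tool_rot: [3.136, 0.007, -0.031]
contact_force: [-10.8, -0.1, 3.8]
opening: 0.0091
```

Request:
{"api": "move_arm", "payload": {"increments": [[0,5,0,0,0,0,0],[0,4,0,0,0,0,0],[0,3,0,0,0,0,0]]}}

```text
time: 36.1
tool_pos: [0.5813, 0.163, 0.0714]
tool_rot: [3.133, 0.035, -0.03]
contact_force: [-11.4, -0.3, 3.7]
opening: 0.0089
```

```bash
python3 -c "
from plan import *
st(); save('side','s22.png'); save('wrist','w22.png');save('top','t22.png')
"
```

```text
36.1 pos [0.5813 0.163  0.0714] rot [ 3.133  0.035 -0.03 ] F [-11.4  -0.3   3.7] op 0.0089 q [ 0.15  0.66  1.45 -0.    1.07  0.18]
```

View pics/w22.png

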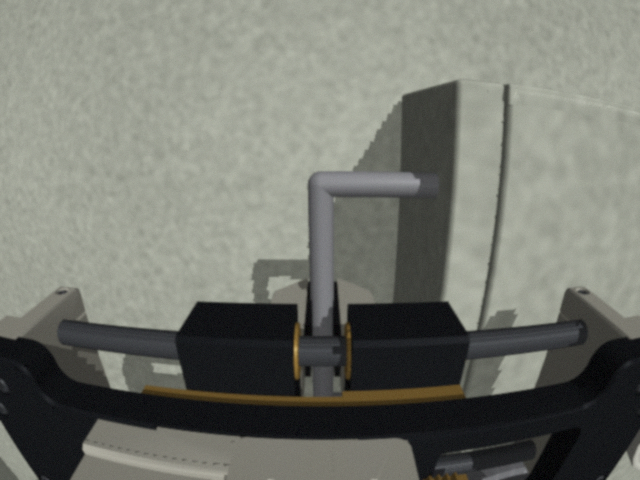

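View pics/s22.png

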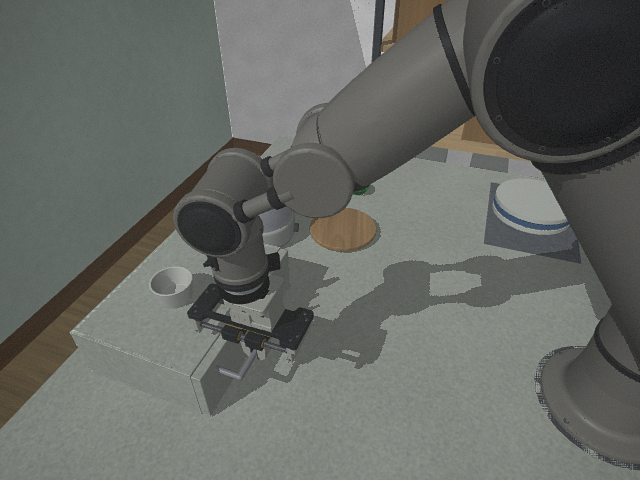

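Request:
{"api": "move_arm", "payload": {"increments": [[30,0,0,0,0,-0.02,0],[30,-2,0,0,0,-0.015,0],[30,0,0,0,0,0,0],[30,0,0,-35,0,0,0],[30,0,0,-45,0,0,0],[30,0,0,-45,0,0,0],[30,0,0,-35,0,0,0],[30,0,0,0,0,0,0]]}}

```text
time: 37.25
tool_pos: [0.5952, 0.164, 0.2403]
tool_rot: [3.135, 0.056, -0.031]
contact_force: [-0.0, -0.3, -0.6]
opening: 0.0298
```

```bash
python3 -c "
from plan import *
st(); save('side','s23.png'); c=save('wrist','w23.png');print(robot.look_for('cam_lever','wrist'));c=save('top','t23.png');print(robot.look_for('cam_lever','top'))
a=cv2.imread('pics/t23.png');cv2.imwrite('pics/t23c.png',cv2.resize(a[95:270,130:320],None,fx=4,fy=3.4,interpolation=2))
"
```

```text
37.25 pos [0.5952 0.164  0.2403] rot [ 3.135  0.056 -0.031] F [-0.  -0.3 -0.6] op 0.0298 q [0.14 0.54 1.17 0.   1.49 0.17]
[{'rect': [354.1, 296.5, 88.0, 99.6], 'conf': 0.78}]
[{'rect': [225.0, 181.6, 48.3, 40.3], 'conf': 0.73}]
```

View pics/w23.png

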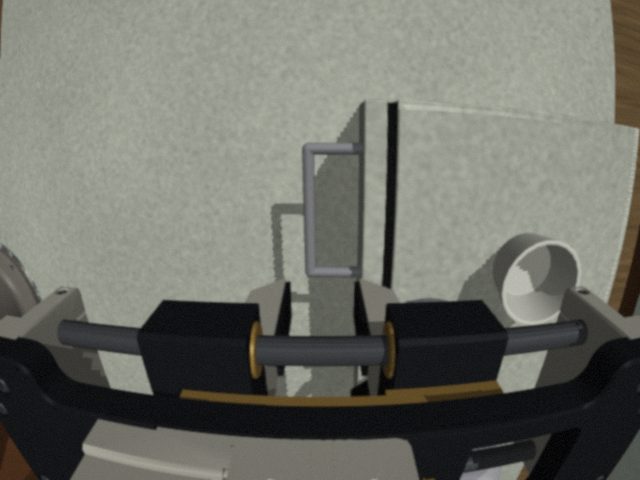

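View pics/t23c.png

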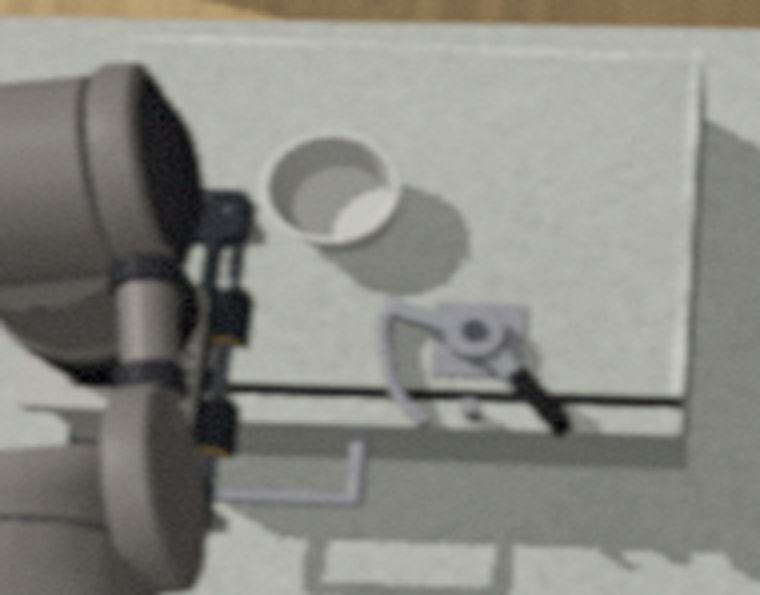

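```bash
python3 -c "
from plan import *
c=robot.read_camera('top'); p=onz(c,130+352/4,95+498/3.4,.093,'top'); print('bar',p)
plan([(.622,.007,.23,-.907,40)],vmax=40)
"
```

```text
bar [0.572978   0.11040041 0.093     ]
6 rows
[[40, 6, 26, 1, 0.01, 0.01, 0.15], [40, 10, 25, 0, 0.01, 0.01, 0.15], [40, 13, 23, 0, 0, 0.01, 0.14], [40, 16, 21, 1, 0.01, 0.01, 0.15], [40, 19, 18, 0, 0, 0.01, 0.14], [40, 22, 16, 1, 0.01, 0.01, 0.15]]
end [622.   7. 230.] [-3.14e+00  1.00e-03 -9.11e-01]
```

Request:
{"api": "move_arm", "payload": {"increments": [[40,6,26,1,0.01,0.01,0.15],[40,10,25,0,0.01,0.01,0.15],[40,13,23,0,0,0.01,0.14],[40,16,21,1,0.01,0.01,0.15],[40,19,18,0,0,0.01,0.14],[40,18,12,1,0.01,0.01,0.12],[40,0,0,0,0,0,0]]}}

```text
time: 38.42
tool_pos: [0.6192, 0.0082, 0.2219]
tool_rot: [3.135, 0.007, -0.907]
contact_force: [0.3, 1.1, -0.4]
opening: 0.0399
```

```bash
python3 -c "
from plan import *
st(); c=save('wrist','w24.png');print(robot.look_for('cam_lever','wrist'))
print(proj(c,(.625,.005,.154),'wrist'),proj(c,(.674,.04,.145),'wrist'))
"
```

```text
38.42 pos [0.6192 0.0082 0.2219] rot [ 3.135  0.007 -0.907] F [ 0.3  1.1 -0.4] op 0.0399 q [-0.11  0.53  1.24  0.    1.38  0.8 ]
[{'rect': [241.6, 71.8, 117.4, 195.3], 'conf': 0.72}]
(np.float64(332.1011512632851), np.float64(244.01798648883872)) (np.float64(336.67574294244446), np.float64(149.32254617422745))
```

View pics/w24.png

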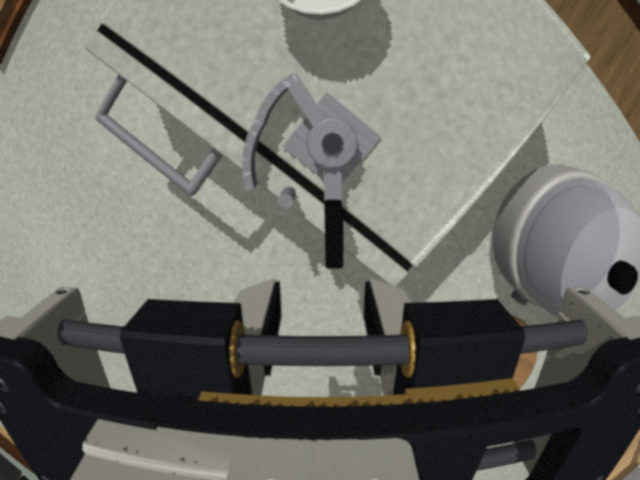

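```bash
python3 -c "
from plan import *
c=robot.read_camera('wrist')
for p,z in [((333,201),.15),((334,268),.154),((333,235),.154),((333,143),.15)]: print(onz(c,*p,z,'wrist'))
plan([(.627,.004,.17,-.907,40),(.627,.004,.124,-.907,40)],vmax=40)
"
```

```text
[0.64688748 0.02340757 0.15      ]
[ 0.61246002 -0.00500624  0.154     ]
[0.63006109 0.01001377 0.154     ]
[0.67578019 0.04646993 0.15      ]
4 rows
[[40, 5, -1, 26, 0, 0, 0], [40, 5, -2, 26, 0.01, 0.01, 0], [40, 0, 0, 23, -0, -0, 0], [40, 0, 1, 23, -0, -0, 0]]
end [627.   4. 124.] [-3.138e+00 -3.000e-03 -9.030e-01]
```

Request:
{"api": "move_arm", "payload": {"increments": [[40,3,-3,26,0,0,0],[40,3,-3,26,0,0,0],[40,0,0,23,0,0,0],[40,0,0,22,0,0,0],[40,0,0,0,0,0,0]]}}

```text
time: 39.2
tool_pos: [0.6271, 0.0156, 0.1233]
tool_rot: [3.137, 0.008, -0.888]
contact_force: [-0.8, -0.4, -0.5]
opening: 0.0402
```

```bash
python3 -c "
from plan import *
st(); c=save('wrist','w25.png')
"
```

```text
39.2 pos [0.6271 0.0156 0.1233] rot [ 3.137  0.008 -0.888] F [-0.8 -0.4 -0.5] op 0.0402 q [-0.1   0.62  1.36  0.    1.17  0.79]
```

View pics/w25.png

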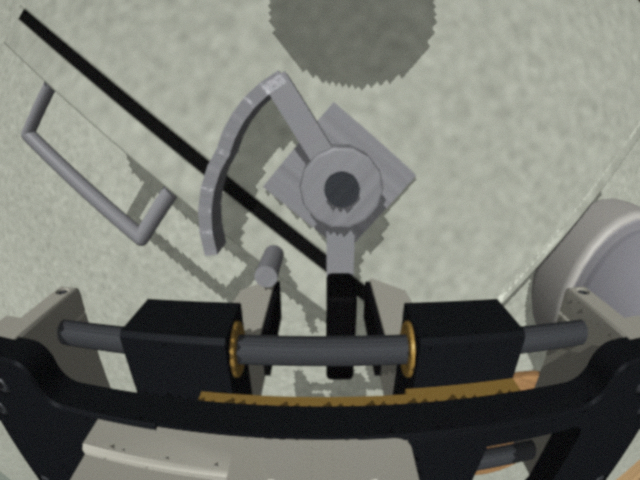

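Request:
{"api": "move_arm", "payload": {"increments": [[24,7,2,0,0,0,0],[20,0,0,0,0,0,0],[20,8,-1,0,0,0,-0.14],[20,8,-1,0,0,0,-0.14],[20,8,-1,0,0,0,-0.14]]}}

```text
time: 39.88
tool_pos: [0.6509, -0.0046, 0.1285]
tool_rot: [-3.14, 0.006, -0.454]
contact_force: [-2.3, 1.8, -1.8]
opening: 0.02
```

```bash
cat > arc.py <<'E'
from plan import *
import sys
st(); s=robot.observe(); p=np.array(s['tool_pos'])[:2]; pv=np.array([.6745,.043]); v=p-pv
print('r',np.hypot(*v),'lever est from tcp angle',np.arctan2(v[1],v[0])-np.radians(-142),'from yaw',s['tool_rot'][2]+.907)
save('wrist',sys.argv[1]+'.png')
E
python3 arc.py w26
```

```text
39.88 pos [ 0.6509 -0.0046  0.1285] rot [-3.14   0.006 -0.454] F [-2.3  1.8 -1.8] op 0.02 q [-0.13  0.66  1.27  0.    1.22  0.33]
r 0.053181360667751115 lever est from tcp angle 0.4474221811139203 from yaw 0.45297722741846047
```

View pics/w26.png

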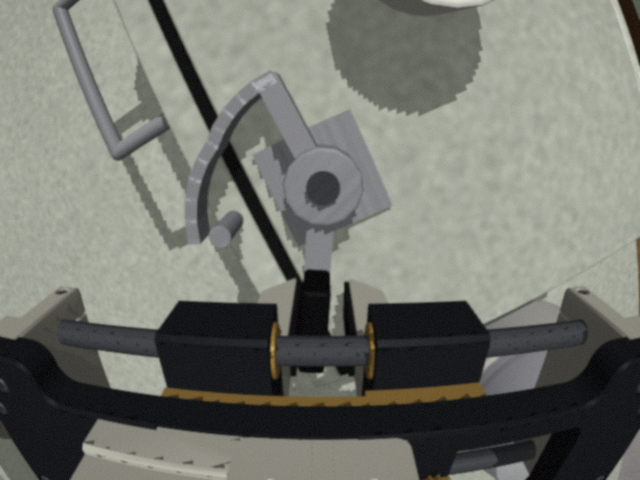

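Request:
{"api": "move_arm", "payload": {"increments": [[20,8,-1,1,0,0,-0.14],[20,8,-1,1,0,0,-0.14],[20,8,-1,1,0,0,-0.14],[20,8,-1,0,0,0,-0.14]]}}

```text
time: 40.42
tool_pos: [0.6806, -0.0093, 0.1278]
tool_rot: [-3.137, 0.009, 0.119]
contact_force: [-9.6, 0.3, 0.3]
opening: 0.0201
```

```bash
python3 arc.py w27
```

```text
40.42 pos [ 0.6806 -0.0093  0.1278] rot [-3.137  0.009  0.119] F [-9.6  0.3  0.3] op 0.0201 q [-0.13  0.71  1.16  0.    1.27 -0.25]
r 0.05269872610350984 lever est from tcp angle 1.0228771073326592 from yaw 1.0258681820505169
```

View pics/w27.png

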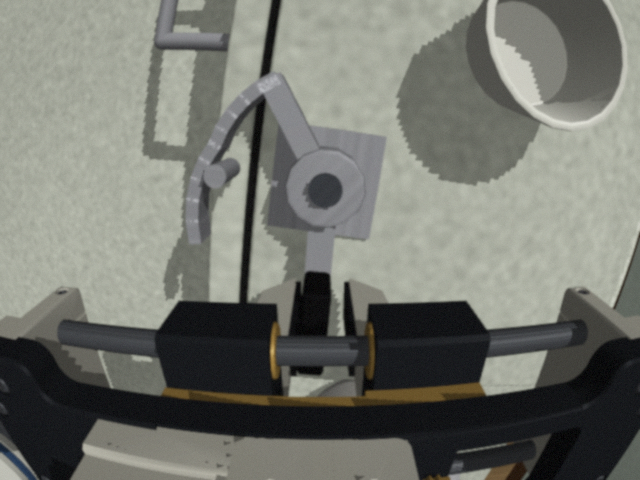

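Request:
{"api": "move_arm", "payload": {"increments": [[20,9,-1,1,0,0,-0.14],[20,9,-1,1,0,0,-0.14],[20,9,-1,0,0,0,-0.14],[20,8,-1,0,0,0,-0.14]]}}

```text
time: 40.98
tool_pos: [0.7065, 0.0009, 0.1279]
tool_rot: [-3.129, 0.021, 0.689]
contact_force: [-4.4, -5.0, -0.4]
opening: 0.0204
```

```bash
python3 arc.py w28
```

```text
40.98 pos [0.7065 0.0009 0.1279] rot [-3.129  0.021  0.689] F [-4.4 -5.  -0.4] op 0.0204 q [-0.1   0.77  1.05 -0.01  1.34 -0.79]
r 0.052873036516828266 lever est from tcp angle 1.5567180241927911 from yaw 1.5961418521993436
```

View pics/w28.png

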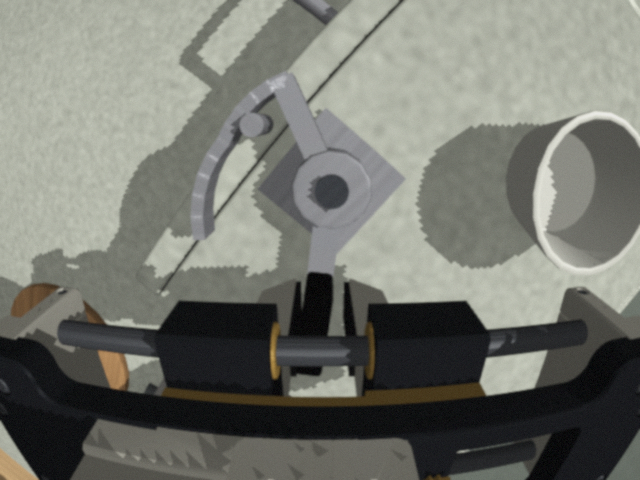

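Request:
{"api": "move_arm", "payload": {"increments": [[20,6,-1,0,0,0,-0.05],[20,6,-1,0,0,0,0],[20,5,0,0,0,0,0],[20,3,0,0,0,0,0]]}}

```text
time: 41.52
tool_pos: [0.7135, 0.0054, 0.1275]
tool_rot: [-3.127, 0.043, 0.725]
contact_force: [-9.2, -5.3, 2.3]
opening: 0.0201
```

```bash
python3 arc.py w29
```

```text
41.52 pos [0.7135 0.0054 0.1275] rot [-3.127  0.043  0.725] F [-9.2 -5.3  2.3] op 0.0201 q [-0.09  0.8   1.   -0.02  1.39 -0.81]
r 0.05419524571866408 lever est from tcp angle 1.7119223604599496 from yaw 1.632003454330375
```

View pics/w29.png

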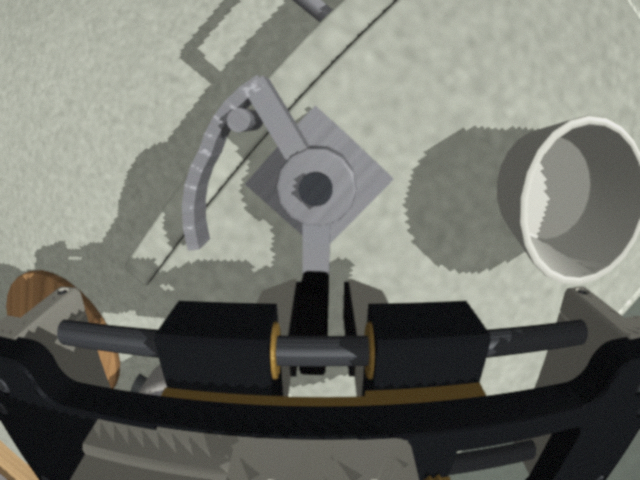

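Request:
{"api": "move_arm", "payload": {"increments": [[30,-4,0,0,0,0,0],[30,0,0,0,0,0,0],[30,0,0,-30,0,0,0],[30,0,0,-40,0,0,0],[30,-20,0,-40,0,0,0],[30,-50,20,-10,0,0,0],[30,-50,20,0,0,0,0],[30,-50,20,0,0,0,0],[30,-50,20,0,0,0,0],[30,0,0,0,0,0,0]]}}

```text
time: 42.82
tool_pos: [0.6021, -0.2025, 0.2632]
tool_rot: [-3.139, 0.032, 0.71]
contact_force: [-0.2, 0.3, 0.3]
opening: 0.0302
```

```bash
python3 -c "
from plan import *
st(); save('side','s30.png'); c=save('top','t30.png')
for n in ['egg_cup_a','salt_grinder','pepper_grinder','egg_separator','ramekin']: print(n,[(np.round(q['rect']).tolist(),round(q['conf'],2)) for q in robot.look_for(n,'top')])
a=cv2.imread('pics/t30.png');cv2.imwrite('pics/t30c.png',cv2.resize(a[95:270,130:320],None,fx=4,fy=3.4,interpolation=2))
"
```

```text
42.83 pos [ 0.6021 -0.2025  0.2632] rot [-3.139  0.032  0.71 ] F [-0.2  0.3  0.3] op 0.0302 q [-0.43  0.54  1.1  -0.03  1.51 -1.14]
egg_cup_a []
salt_grinder []
pepper_grinder [([151.0, 207.0, 143.0, 36.0], 0.34)]
egg_separator [([467.0, 200.0, 31.0, 60.0], 0.69)]
ramekin [([193.0, 130.0, 38.0, 41.0], 0.76)]
```

View pics/t30.png

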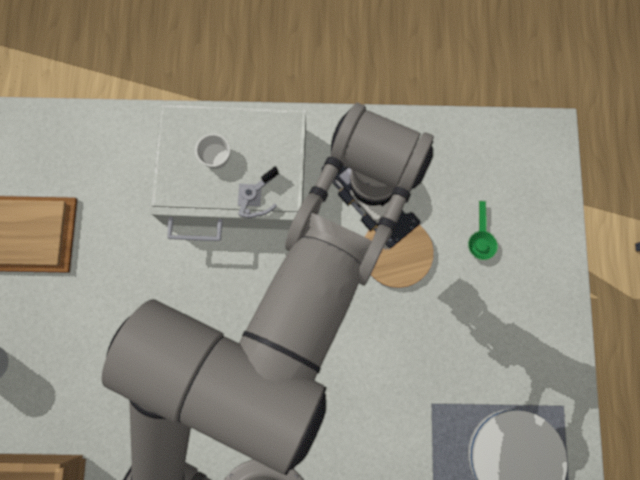

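View pics/t30c.png

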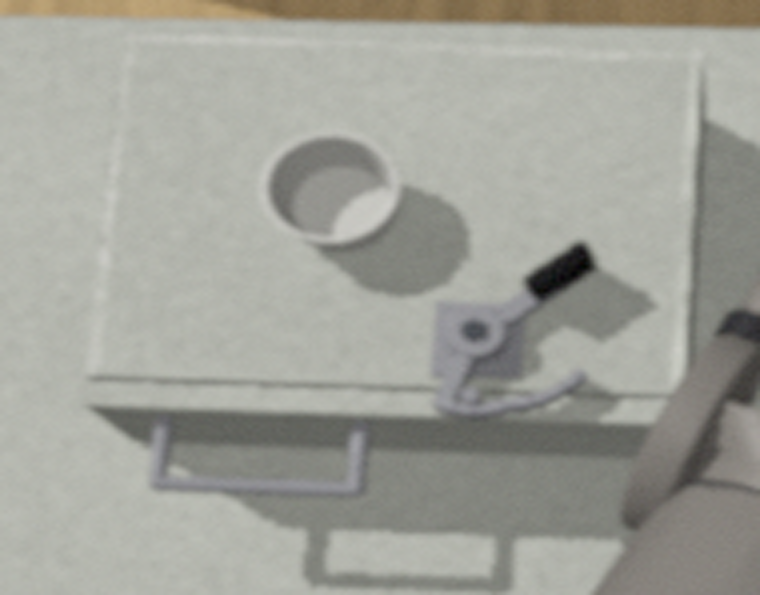

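View pics/s30.png

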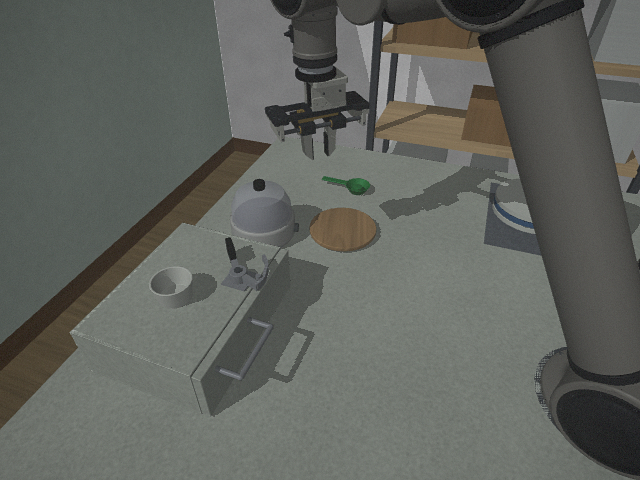

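Request:
{"api": "move_arm", "payload": {"increments": [[30,0,0,0,0,0,0],[30,0,0,0,0,0,0],[30,0,0,0,0,0,0]]}}

```text
time: 43.55
tool_pos: [0.6046, -0.1961, 0.2616]
tool_rot: [-3.136, 0.032, 0.721]
contact_force: [-0.1, -0.8, 0.0]
opening: 0.0301
```

```bash
python3 -c "
from plan import *
st(); print(robot.hand_in())"
```

```text
43.55 pos [ 0.6046 -0.1961  0.2616] rot [-3.136  0.032  0.721] F [-0.1 -0.8  0. ] op 0.0301 q [-0.42  0.55  1.1  -0.03  1.51 -1.14]
the job is handed in; nothing more can be done
None
```

The job is done and handed in at 43.6 s. I opened the drawer to about 178 mm and stood the three items that were out (one egg cup, the pepper grinder and the salt grinder) inside it. Then I pushed it shut by the handle and turned the cam lever to its stop.

**What the last checks showed:**
- The last top picture shows the drawer front tight on the box with the hook over the pin. The lever points to the rear right, which I estimate at about 1.6 rad from the picture.
- The ramekin and egg separator are within a few pixels of where they started, the egg cooker looks unmoved, and no cup or grinder shows outside the drawer.
- The gripper was clear of everything, with a force reading near 0 N.

**What I could not confirm:**
- The items can't be seen with the drawer shut. My last direct view was about 45 mm before closing, when both grinders still stood upright; the egg cup was last seen standing just before the push.
- The detectors gave a few wrong, low-confidence hits, such as "pepper grinder" on the drawer front. I ignored these after checking the pictures.

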